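# Dial open the reference-lens case

### The job

Open the lens case by its combination. Taking the crank knob, turn the dial counter-clockwise, going past mark 10 once and stopping on mark 10 the second time; turn it clockwise, past mark 1 once and stopping on mark 1 the second time; then turn it counter-clockwise again, slowly, feeling for where the lock drops in and stops the dial by itself (somewhere between marks 9 and 6), and never force it. Then let go, slide the cover fully open away from the robot by its handle, leave it there, and leave the other things on the desk undisturbed.

Things in the scene. Friction and masses are not known exactly. Their poses are not given: they have to be found in the camera images.
- case: White metal lens case, fixed to the desk, 220 (x) x 300 (y) x 60 mm high; origin at the centre of its underside. x runs from its near side to its far side, y to the left. The round dial lies flat on the left half of its top, the sliding cover on the right half.
- lock: The hidden lock, fixed in the case with the same origin and axes. Its spring bolt presses (3 N) on three discs under the dial, drops 9 mm once all three are set, then holds the dial and frees the cover. More than 20 N on the bolt, from the dial (about 15 N at the knob) or from the cover, is forcing it.
- dial (a joint): Turn of the dial, rad, counter-clockwise from above positive, counting on over whole turns; 0: knob at mark 0. Starts within 0.6 of 0, so the first stop is at 7.33, the second at -0.52; each good within 7 degrees (else begin again). The last, found by feel, differs each time, 1.8 to 3.0; there the dial comes hard against the bolt. Turning takes 1 to 4 N at the knob.
- dial_center (a point): Centre of the dial's top face, on its axis, 72 mm above the desk, at x 0, y 80 mm of the case. Dark steel disc 94 mm across; hub 18 mm across, 6 mm high. On the ring around it (126 mm across) are 12 black marks 30 degrees apart, numbered clockwise: 0 is the double one on the far side (+x of the case), 3 right, 6 near the robot, 9 left.
- knob (a point): Middle of the crank knob, on its axis, 23 mm above the dial's top face, 38 mm from the dial's axis. An upright steel post 16 mm across, 38 mm tall above the dial's face (lowest 4 mm flare to 22 mm), that spins freely about itself, so a hand can hold it and go round without turning. It is the dial's pointer. This point does not turn with the spin.
- mark10 (a point): Mark 10 on the ring around the dial, 60 degrees counter-clockwise from mark 0; 55.5 mm from the dial's axis.
- mark1 (a point): Mark 1 on the ring around the dial, 30 degrees clockwise from mark 0; 55.5 mm from the dial's axis.
- cover (a joint): How far the cover is slid open, in m: 0 shut, 0.09 fully open at its end stop. It slides along the case's +x, away from the robot, with 2 to 3 N of friction, and stays where it is left. Locked, it gives less than 10 mm.
- handle (a point): Middle of the cover's handle, an upright aluminium plate 12 mm thick (x) x 50 mm wide (y), which stands from 67 to 100 mm above the desk; the point is 86 mm above the desk. It moves with the cover, an aluminium plate 105 x 116 mm and 6 mm thick, its top 67 mm above the desk.
- barrel: Bystander: black lens barrel, 52 mm across, 60 mm high, upright; origin at the centre of its underside.
- cleaner: Bystander: small bottle of cleaner, 44 mm across, 110 mm high, upright; origin at the centre of its underside.
- spacer: Bystander: aluminium spacer ring, 48 mm across, 12 mm high, lying flat; origin at the centre of its underside.

How it is judged (in metres and radians):
On the way, in this order (a step that is already met when the one before it is completed fails the run):
1. the dial is turned counter-clockwise past mark 10 and on to mark 10 a second time (value of joint dial above 7.15 rad).
2. the dial is turned back clockwise to mark 1 (value of joint dial below 7 rad and horizontal distance between knob and mark1 below 0.021 m).
3. the lock has dropped in and the cover starts to slide (value of joint cover above 0.02 m).
At the end, for the whole second after the job is handed in: The cover is slid open by more than 80 of its 90 mm and is at rest there, let go (value of joint cover above 0.08 m and velocity of joint cover between -0.01 and 0.01 m/s); the robot touches nothing.
It fails at once if the lock is forced: more than 20 N on its bolt (contact force between lock and anything else above 20 N).
It fails at once if the lens barrel is moved by more than 20 mm or tipped (distance of barrel from where it was at the start of the episode above 0.02 m or angle between barrel's own z axis and vertical above 0.3 rad).
It fails at once if the bottle is moved by more than 20 mm or tipped (distance of cleaner from where it was at the start of the episode above 0.02 m or angle between cleaner's own z axis and vertical above 0.3 rad).
It fails at once if the spacer ring is moved by more than 20 mm (distance of spacer from where it was at the start of the episode above 0.02 m).
It also fails if it takes over 72 s, if anything falls off the work surface, if the arm or the gripper's body presses on something with over 40 N, if the wrist force passes 120 N, or if a joint passes its speed limit or range.

### The arm

A 6-joint arm with a two-finger parallel gripper is mounted at the origin on the work surface. World frame = base frame: x ahead of the robot, y to its left, z up, the work surface at z = 0. Lengths are in mm, angles in rad, forces in N, time in s.
With the tool pointing down it reaches from about 325 to 775 mm from the base axis. Payload 5.5 kg.
Tool frame: the origin (TCP) lies between the finger pads; the fingertips stand 25 mm ahead of it and the grasp point (between the pads) lies 6 mm ahead of it; x points along the fingers, y is the direction in which the jaws open and shut, and the axes are right-handed (so a half turn about x gives the same grasp; the last joint's range is limited). The gripper opens to 88 mm and grips with 3 to 60 N. Pads are 20 mm wide; open, the fingers measure 115 mm over their backs; the gripper's body (75 mm by 178 mm) begins 61 mm behind the grasp point.
Start: joints at [1.126, 0.091, 1.231, -0, 1.82, -0.057], TCP at [226.897, 555.459, 247.631] pointing down, gripper open.
Joint ranges: [-2.87, 2.87], [-0.86, 2.18], [0.17, 2.46], [-1.51, 4.65], [0.06, 2.69], [-2.65, 2.65]. Speed limits (rad/s): [2.57, 2.57, 3.01, 3.14, 3.14, 3.14].

### API

Orientations are given as a rotation vector (axis times angle).
In Python, from rig import monitor, viewer, robot gives the robot as it stands. The module is installed in compiled form; this text tells all that it offers.
- The arm moves only by the tool send_rows, never from a script. Its argument "moves" is a list of rows, each an object with "travel": the shift along the tool's x, y, z in cm, a list of three; "twist": the turn, a rotation vector about the tool's x, y, z in degrees, a list of three. In form: [{"travel": [x, y, z], "twist": [rx, ry, rz]}, ...]. A call has 1 to 20 rows; each row is the pose to reach, as a shift and turn from the pose commanded when the call began, along the tool's axes at that moment; what a row does not reach only later rows make up. A row lasts 1/10 s, in which the tool goes at most 50 mm and 8.59 degrees, less where a joint would pass 70% of its speed; a pose out of reach is approached as far as the arm can. A call with a gripper value outside its range is refused whole. "hand" is the gripper's target within -1 to 1 (fully open at 1, half-way at 0, shut at -1), set as the call begins (left out, the last holds). The fingers move at their own pace and stop on an object; "squeeze" is the grip in N (left out, the last holds). Time passes only in rows, so rows that repeat a pose let the fingers close. It gives the time, the measured TCP pose, the force and the opening at its end, in the units of the state.
- monitor.sense(): the state, without advancing time (a new reading comes with each control period).
- viewer.capture(name): name is "scene" or "top"; returns a dict with "image" (400x640x3 uint8, red, green, blue), "range_z" (400x640 float32, mm along the optical axis (not along the pixel's ray), 0 where there is no reading), "K" (3x3 intrinsics, pixels), "R" (3x3) and "t" (3): a world point X has camera coordinates R X + t. Camera axes: x right, y down, z forward; pixel columns grow to the right and rows downward; lengths in mm; the calibration is good to about 2 mm. A picture is of the moment at which its call begins.
- robot.close_job(): hands the job in, once; it reports no verdict.
The state is a dict: "clock": time; "qpos": joint angles; "joint_velocities": joint speeds; "effort": joint torques, N m; "position": TCP position; "orientation": TCP orientation; "ft_force": force on the tool from outside, world axes, zero at the start; "torque": the same for the moment, N m; "finger_gap": opening from 0.0 (shut) to 1.0 (fully open).
Only numpy, scipy, OpenCV 4.12 (cv2) and the standard library are available. Lean on these libraries where they do the work, as an engineer would, in place of code of your own. Each camera call takes 0.05 s, during which the arm holds its last target.

## Working session

There is one attempt and no reset: what is moved stays moved. The work goes in short steps, Python scripts to look and compute and a tool call to move; the robot and the scene stay as the last step left them, time stands still between calls to the robot, and variables do not carry over. Pictures are saved under pics/ and viewed, and the job is handed in when it is done.

Besides the shell and the picture viewer there is one more tool, called after "Call:" as name([rows], argument=value, ...), one row to a line, values as JSON. send_rows: Moves the arm, as the interface text tells. Its arguments: {"type":"object","properties":{"moves":{"type":"array"},"hand":{"type":"number"},"squeeze":{"type":"number"}},"required":["moves"]}

```bash
mkdir -p pics
cat > h.py <<'E'
import numpy as np, cv2
from rig import monitor, viewer, robot
def cap(n,f):
    c=viewer.capture(n); cv2.imwrite('pics/'+f,c['image'][:,:,::-1]); np.savez('/tmp/'+f+'.npz',**c); return c
def ray(c,u,v,z):
    K,R,t=c['K'],c['R'],c['t']
    d=R.T@np.linalg.inv(K)@np.array([u,v,1.]); o=-R.T@t
    return o+d*(z-o[2])/d[2]
def proj(c,X):
    p=c['K']@(c['R']@np.array(X,float)+c['t']); return p[:2]/p[2]
E
python3 - <<'E'
from h import *
np.set_printoptions(precision=4,suppress=True)
for n in('scene','top'):
    c=cap(n,n+'1.png'); print(c['K'],-c['R'].T@c['t'],c['R'])
s=monitor.sense(); print(s)
E
```

```text
[[386.2267   0.     321.8539]
 [  0.     386.2267 199.6212]
 [  0.       0.       1.    ]] [1237.2421  303.1073  660.3176] [[-0.4113  0.9115  0.0102]
 [ 0.5828  0.2715 -0.7659]
 [-0.7009 -0.3091 -0.6429]]
[[411.2767   0.     317.9315]
 [  0.     411.2767 207.0045]
 [  0.       0.       1.    ]] [ 446.1279   33.9607 1079.383 ] [[ 0.0084 -0.9998  0.0171]
 [-0.9903 -0.0107 -0.1384]
 [ 0.1386 -0.0157 -0.9902]]
{'clock': 0.1, 'qpos': array([ 1.1263,  0.0918,  1.2318, -0.    ,  1.8198, -0.0567]), 'joint_velocities': array([ 0.0009, -0.0009, -0.0022,  0.0004,  0.0008, -0.0013]), 'effort': array([  0.0016, -44.7853, -40.7572,   0.0701,   0.0284,  -0.0001]), 'position': array([226.7914, 555.2378, 246.6169]), 'orientation': array([ 0.3029,  1.5497, -0.3056]), 'ft_force': array([-0.6397,  0.1643, -0.2553]), 'torque': array([-0.0021, -0.0222,  0.0185]), 'finger_gap': 0.9995456229447498}
```

View pics/scene1.png

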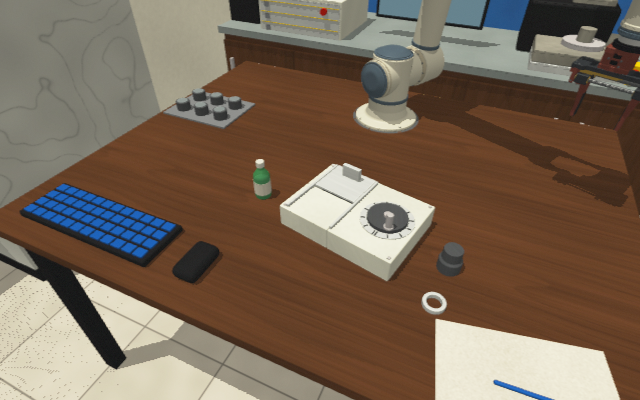

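View pics/top1.png

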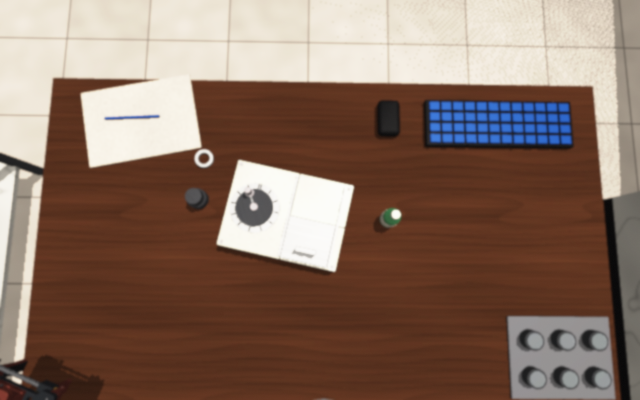

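The top view shows the case with corners near (238,160), (354,185), (336,271), (217,245). The dial is at (254,207), the barrel at (196,198), the ring at (204,158) and the bottle at (391,217). I'll measure these in both views.

```bash
cat > m1.py <<'E'
from h import *
np.set_printoptions(precision=2,suppress=True)
for n in('top','scene'):
    c=np.load(f'/tmp/{n}1.png.npz'); im=c['image']; hsv=cv2.cvtColor(im,cv2.COLOR_RGB2HSV)
    # metric rectified top plane z=60
    w=((hsv[...,1]<60)&(hsv[...,2]>130)).astype(np.uint8)
    l,lab,st,ce=cv2.connectedComponentsWithStats(w)
    seed=(320,220) if n=='top' else (340,235)
    k=lab[seed[1],seed[0]]; print(n,k,st[k])
    cs,_=cv2.findContours((lab==k).astype(np.uint8),cv2.RETR_EXTERNAL,cv2.CHAIN_APPROX_NONE)
    ct=max(cs,key=cv2.contourArea)
    if n=='top':
        P=np.array([ray(c,u,v,60)[:2] for u,v in ct[:,0]],np.float32)
        print(cv2.minAreaRect(P), cv2.boxPoints(cv2.minAreaRect(P)))
    # dark dial
    d=(im.max(2)<120).astype(np.uint8)
    l,lab,st,ce=cv2.connectedComponentsWithStats(d)
    for k in range(1,l):
        if st[k,4]>100: print(k,st[k],ce[k])
    s=(slice(140,290),slice(170,420)) if n=='top' else (slice(140,300),slice(250,480))
    cv2.imwrite(f'pics/{n}crop.png',cv2.resize(im[s][:,:,::-1],None,fx=3.2,fy=3.2,interpolation=cv2.INTER_CUBIC))
    cv2.imwrite(f'pics/{n}dial.png',cv2.resize(im[(slice(170,245),slice(215,295)) if n=='top' else (slice(190,250),slice(345,430))][:,:,::-1],None,fx=7,fy=7,interpolation=cv2.INTER_CUBIC))
E
python3 m1.py
```

```text
top 3 [ 217  160  137  112 9853]
((569.3115844726562, 98.2695541381836), (302.30340576171875, 223.4189910888672), 77.7151107788086) [[428.   -25.65]
 [646.3  -73.19]
 [710.62 222.19]
 [492.32 269.73]]
2 [     0     79    640    321 154192] [323.88 252.44]
5 [236 190  36  36 868] [253.87 208.31]
6 [517 329  26  22 276] [525.3  339.71]
7 [548 329  28  22 304] [557.27 339.97]
8 [579 329  27  22 320] [588.48 339.91]
13 [519 365  27  24 291] [528.03 376.34]
14 [550 366  29  23 317] [559.97 376.77]
15 [581 366  30  24 332] [591.59 376.72]
scene 108 [ 280  163  155  118 9260]
2 [229   0  32  24 657] [244.87  10.58]
4 [376   0  42  22 187] [392.03  14.34]
6 [444   0  47  30 263] [473.15  19.37]
7 [     0      0    640    400 149964] [375.25 208.56]
19 [ 38  18  56  64 264] [57.95 39.21]
21 [342  18  34  22 180] [358.76  29.09]
25 [380  30  34   7 118] [400.56  32.93]
28 [102  36  49  82 380] [128.32  77.34]
29 [440  36  60  11 268] [467.07  41.91]
30 [412  41  28  10 116] [425.53  46.87]
53 [ 20  77  60  64 360] [ 55.02 103.11]
60 [172  99  58  22 444] [201.95 110.37]
102 [367 203  42  31 847] [387.17 217.27]
123 [427 298  15  10 109] [433.55 302.39]
```

View pics/topdial.png

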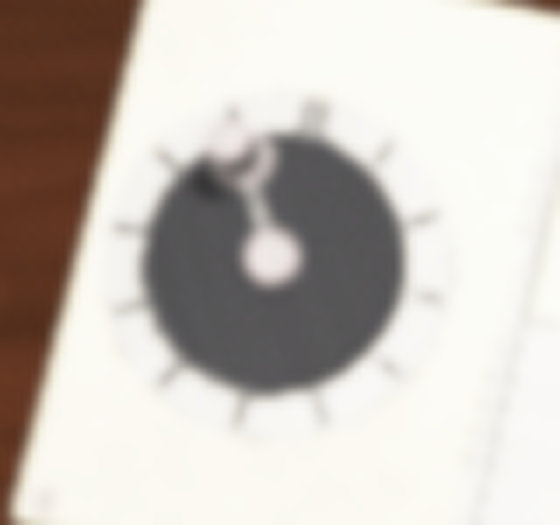

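View pics/scenedial.png

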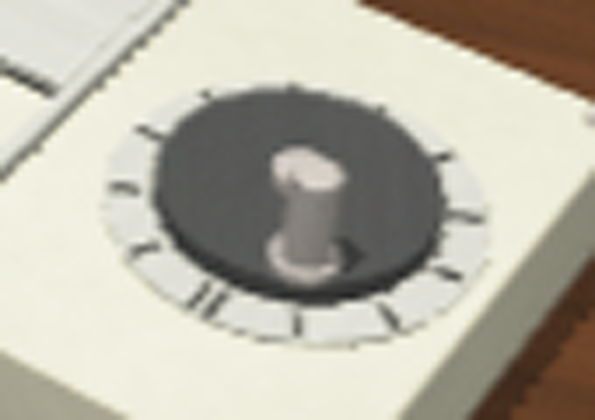

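View pics/topcrop.png

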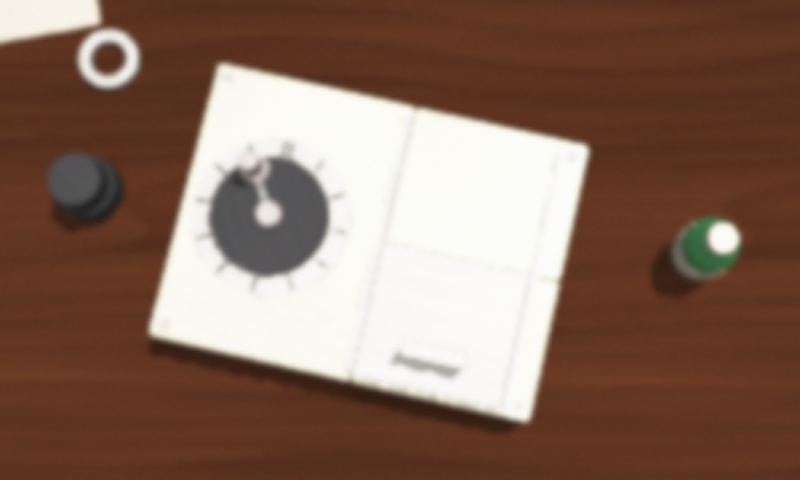

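View pics/scenecrop.png

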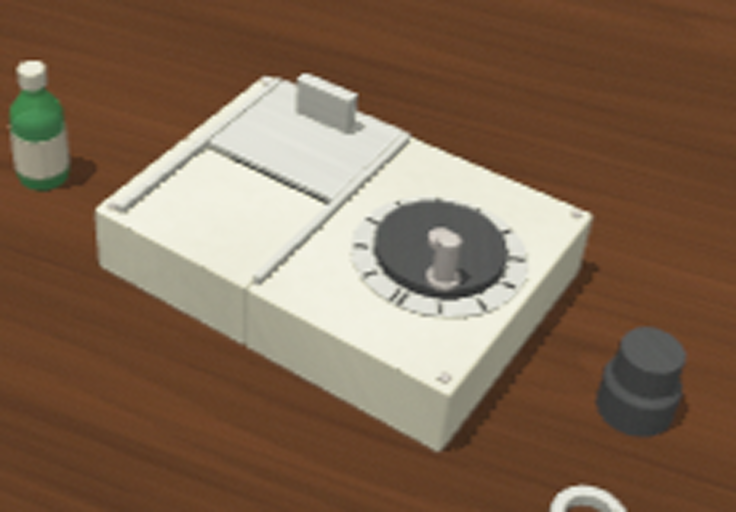

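```bash
cat > m2.py <<'E'
from h import *
np.set_printoptions(precision=2,suppress=True)
ct=np.load('/tmp/top1.png.npz'); cs=np.load('/tmp/scene1.png.npz')
for n,c,(u,v) in(('top',ct,(244,215)),('scene',cs,(372,212))):
    im=c['image']; d=(im.max(2)<125).astype(np.uint8)
    l,lab,st,ce=cv2.connectedComponentsWithStats(d); k=lab[v,u]
    q,_=cv2.findContours((lab==k).astype(np.uint8),cv2.RETR_EXTERNAL,cv2.CHAIN_APPROX_NONE)
    hull=cv2.convexHull(max(q,key=cv2.contourArea))[:,0]
    P=np.array([ray(c,a,b,72)[:2] for a,b in hull],np.float32)
    print(n,cv2.minEnclosingCircle(P), cv2.fitEllipse(P))
print('mark0 top',ray(ct,215+315/7,170+117/7,68),'scene',ray(cs,345+207/7,190+300/7,68))
print('mark6 top',ray(ct,215+240/7,170+413/7,68),'mark 3',ray(ct,215+430/7,170+297/7,68),'9',ray(ct,215+127/7,170+227/7,68))
print('hub top',ray(ct,215+272/7,170+257/7,78))
print('knob top',ray(ct,215+232/7,170+148/7,110),'scene',ray(cs,345+308/7,190+170/7,110), 'base',ray(cs,345+305/7,190+255/7,74))
# top crop handle, scene handle
print('handle top',ray(ct,170+430/3.2,140+352/3.2,100),'scene',ray(cs,250+330/3.2,140+88/3.2,100))
print('barrel',ray(ct,170+77/3.2,140+180/3.2,60),ray(cs,250+650/3.2,140+350/3.2,60),'bottle',ray(ct,170+723/3.2,140+238/3.2,110),'ring',ray(ct,170+109/3.2,140+58/3.2,12))
E
python3 m2.py
```

```text
top ((585.341552734375, 175.8428497314453), 44.95536804199219) ((585.2073364257812, 176.5429229736328), (88.09784698486328, 88.57598114013672), 70.19667053222656)
scene ((588.3486328125, 179.85528564453125), 51.65128707885742) ((588.5516967773438, 179.21095275878906), (97.40059661865234, 101.6391830444336), 95.77861022949219)
mark0 top [637.19 162.85  68.  ] scene [645.38 168.05  68.  ]
mark6 top [531.24 186.17  68.  ] mark 3 [572.99 120.49  68.  ] 9 [596.83 228.15  68.  ]
hub top [585.27 175.21  78.  ]
knob top [618.19 185.42 110.  ] scene [621.19 187.9  110.  ] base [619.53 190.98  74.  ]
handle top [479.99  49.65 100.  ] scene [479.01  53.3  100.  ]
barrel [612.56 327.6   60.  ] [614.57 332.15  60.  ] bottle [ 566.06 -167.42  110.  ] ring [723.12 320.15  12.  ]
```

```bash
cat > m3.py <<'E'
from h import *
from scipy.spatial.transform import Rotation as Ro
np.set_printoptions(precision=3,suppress=True)
s=monitor.sense(); R=Ro.from_rotvec(s['orientation']).as_matrix(); print(R)
a=np.radians(-12.4); cx=np.array([np.cos(a),np.sin(a),0]); cy=np.array([-np.sin(a),np.cos(a),0]); dn=np.array([0,0,-1.])
for sg in(1,-1):
    T=np.column_stack([dn,sg*cy,np.cross(dn,sg*cy)])
    print(sg,'tool z',T[:,2],'twist deg',np.degrees(Ro.from_matrix(R.T@T).as_rotvec()))
C=np.array([586,177]); phi=0.51+a
k=C+38*np.array([np.cos(phi),np.sin(phi)]); print('knob',k)
tgt=np.array([k[0],k[1],180.]); print('travel cm',R.T@(tgt-s['position'])/10)
E
python3 m3.py
```

```text
[[-0.001  0.378  0.926]
 [-0.002  0.926 -0.378]
 [-1.    -0.002 -0.   ]]
1 tool z [ 0.977 -0.215  0.   ] twist deg [-9.82  -0.015  0.102]
-1 tool z [-0.977  0.215  0.   ] twist deg [170.18    0.152   0.022]
knob [622.374 187.996]
travel cm [  6.691 -19.026  50.509]
```

Call:
send_rows([
  {"travel": [1,-3,8],"twist": [-5,0,0]},
  {"travel": [6.7,-19.0,50.5],"twist": [-9.8,0,0.1]},
  {"travel": [6.7,-19.0,50.5],"twist": [-9.8,0,0.1]},
  {"travel": [6.7,-19.0,50.5],"twist": [-9.8,0,0.1]},
  {"travel": [6.7,-19.0,50.5],"twist": [-9.8,0,0.1]},
  {"travel": [6.7,-19.0,50.5],"twist": [-9.8,0,0.1]},
  {"travel": [6.7,-19.0,50.5],"twist": [-9.8,0,0.1]},
  {"travel": [6.7,-19.0,50.5],"twist": [-9.8,0,0.1]},
  {"travel": [6.7,-19.0,50.5],"twist": [-9.8,0,0.1]},
  {"travel": [6.7,-19.0,50.5],"twist": [-9.8,0,0.1]},
  {"travel": [6.7,-19.0,50.5],"twist": [-9.8,0,0.1]},
  {"travel": [6.7,-19.0,50.5],"twist": [-9.8,0,0.1]},
  {"travel": [6.7,-19.0,50.5],"twist": [-9.8,0,0.1]},
  {"travel": [6.7,-19.0,50.5],"twist": [-9.8,0,0.1]},
  {"travel": [6.7,-19.0,50.5],"twist": [-9.8,0,0.1]},
], hand=0.1, squeeze=20)

```text
clock: 1.6
position: [621.8, 189.9, 181.2]
orientation: [0.17, 1.563, -0.167]
ft_force: [-0.1, -1.2, -0.3]
finger_gap: 0.549
```

```bash
cat > st.py <<'E'
from h import *
from scipy.spatial.transform import Rotation as Ro
np.set_printoptions(precision=3,suppress=True)
s=monitor.sense(); R=Ro.from_rotvec(s['orientation']).as_matrix()
print(s['clock'],s['position'],'F',s['ft_force'],'gap',s['finger_gap']*88)
E
python3 st.py; python3 -c "
from st import *
print(R,s['qpos'])
c=cap('scene','s2.png');cap('top','t2.png')"
```

```text
1.6 [621.847 189.891 181.247] F [-0.077 -1.158 -0.308] gap 48.30013225138791
1.6 [621.847 189.891 181.247] F [-0.077 -1.158 -0.308] gap 48.30013225138791
[[ 0.001  0.213  0.977]
 [ 0.002  0.977 -0.213]
 [-1.     0.002  0.001]] [ 0.243  0.222  1.203  0.002  1.714 -1.112]
```

View pics/s2.png

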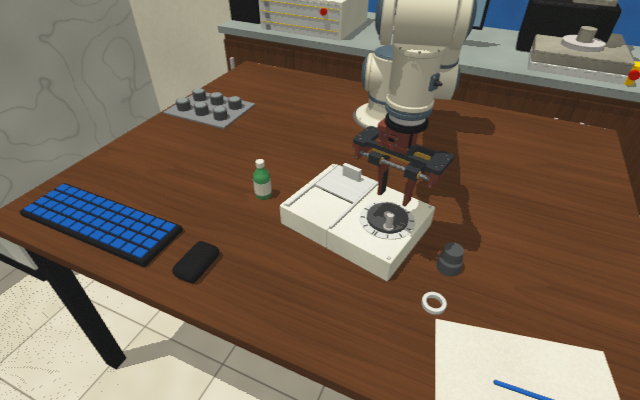

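The gripper stands over the knob, with fingertips at about (380,195) and (407,200). I'll descend and close.

Call:
send_rows([
  {"travel": [3.5,0,0],"twist": [0,0,0]},
  {"travel": [6.5,0,0],"twist": [0,0,0]},
  {"travel": [7.7,0,0],"twist": [0,0,0]},
  {"travel": [7.7,0,0],"twist": [0,0,0]},
  {"travel": [7.7,0,0],"twist": [0,0,0]},
])

```text
clock: 2.2
position: [622.9, 189.2, 105.1]
orientation: [0.172, 1.562, -0.168]
ft_force: [0.3, 0.5, 0.4]
finger_gap: 0.553
```

Call:
send_rows([
  {"travel": [0,0,0],"twist": [0,0,0]},
  {"travel": [0,0,0],"twist": [0,0,0]},
  {"travel": [0,0,0],"twist": [0,0,0]},
  {"travel": [0,0,0],"twist": [0,0,0]},
  {"travel": [0,0,0],"twist": [0,0,0]},
  {"travel": [0,0,0],"twist": [0,0,0]},
], hand=-1, squeeze=15)

```text
clock: 2.8
position: [622.9, 188.8, 104.1]
orientation: [0.172, 1.563, -0.169]
ft_force: [0.6, 0.4, 1.0]
finger_gap: 0.179
```

```bash
python3 -c "
from st import *
cap('scene','s3.png')"; python3 -c "
import cv2;i=cv2.imread('pics/s3.png');cv2.imwrite('pics/s3c.png',cv2.resize(i[130:280,290:480],None,fx=4,fy=4,interpolation=2))"
```

```text
2.8 [622.853 188.779 104.063] F [0.568 0.445 1.023] gap 15.775043592750738
```

View pics/s3c.png

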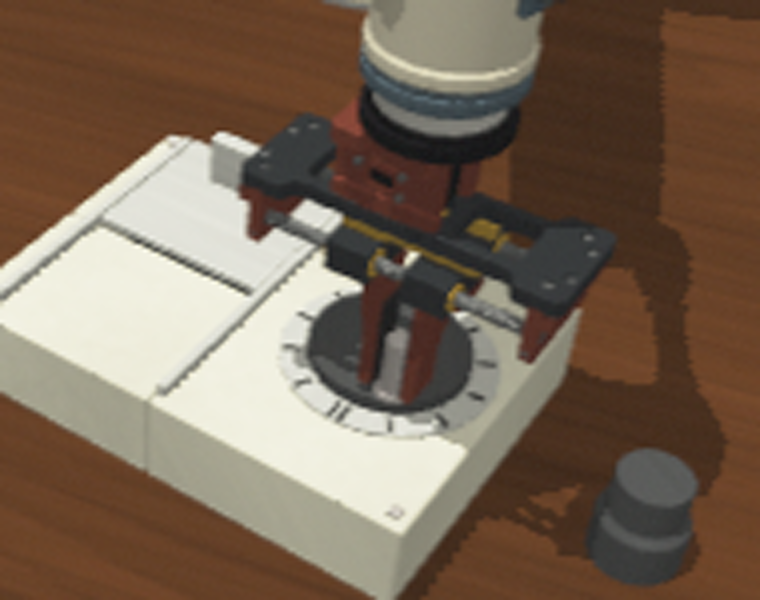

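```bash
cat > rows.py <<'E'
import sys,json,numpy as np
# args: start end step hold r ; optional extra offset dz dy (cm) added gradually is not used
a,b,st=map(float,sys.argv[1:4]); hold=int(sys.argv[4]) if len(sys.argv)>4 else 1; r=3.8
t=np.arange(1,round(abs(b-a)/st)+1)*st*np.sign(b-a)+a
o=[(r*(np.sin(np.radians(x))-np.sin(np.radians(a))),r*(np.cos(np.radians(x))-np.cos(np.radians(a)))) for x in t]
o+= [o[-1]]*hold
print(json.dumps([{"travel":[0,round(y,2)+0.0,round(z,2)+0.0],"twist":[0,0,0]} for y,z in o]))
E
python3 rows.py 30 50 4 2
```

```text
[{"travel": [0, 0.22, -0.14], "twist": [0, 0, 0]}, {"travel": [0, 0.44, -0.3], "twist": [0, 0, 0]}, {"travel": [0, 0.64, -0.47], "twist": [0, 0, 0]}, {"travel": [0, 0.83, -0.65], "twist": [0, 0, 0]}, {"travel": [0, 1.01, -0.85], "twist": [0, 0, 0]}, {"travel": [0, 1.01, -0.85], "twist": [0, 0, 0]}, {"travel": [0, 1.01, -0.85], "twist": [0, 0, 0]}]
```

Call:
send_rows([
  {"travel": [0,0.22,-0.14],"twist": [0,0,0]},
  {"travel": [0,0.44,-0.3],"twist": [0,0,0]},
  {"travel": [0,0.64,-0.47],"twist": [0,0,0]},
  {"travel": [0,0.83,-0.65],"twist": [0,0,0]},
  {"travel": [0,1.01,-0.85],"twist": [0,0,0]},
  {"travel": [0,1.01,-0.85],"twist": [0,0,0]},
])

```text
clock: 3.45
position: [616.1, 201.0, 104.0]
orientation: [0.171, 1.564, -0.168]
ft_force: [-1.5, -0.7, 4.7]
finger_gap: 0.177
```

```bash
cat > an.py <<'E'
import sys
from st import *
a=np.radians(-12.4); cx=np.array([np.cos(a),np.sin(a)]); cy=np.array([-np.sin(a),np.cos(a)])
th=np.radians(float(sys.argv[1])); er=np.cos(th)*cx+np.sin(th)*cy; et=-np.sin(th)*cx+np.cos(th)*cy
P0=np.array([622.85,188.78]); C=P0-38*(np.cos(np.radians(30))*cx+np.sin(np.radians(30))*cy)
p=s['position'][:2]; d=p-C; F=s['ft_force'][:2]
print('r',np.hypot(*d),'ang',np.degrees(np.arctan2(d@cy,d@cx)),'Fr,Ft',F@er,F@et,'Fz',s['ft_force'][2],'case x,y rel',d@cx,d@cy)
E
python3 an.py 50; python3 rows.py 50 150 5 0
```

```text
3.45 [616.122 200.971 103.976] F [-1.466 -0.732  4.74 ] gap 15.61249945599055
r 37.82330245577614 ang 51.16207704252012 Fr,Ft -1.6076687407776378 0.3144781549718567 Fz 4.740335257896027 case x,y rel 23.71973062473422 29.46144239088044
[{"travel": [0, 0.2, -0.26], "twist": [0, 0, 0]}, {"travel": [0, 0.38, -0.54], "twist": [0, 0, 0]}, {"travel": [0, 0.53, -0.84], "twist": [0, 0, 0]}, {"travel": [0, 0.66, -1.14], "twist": [0, 0, 0]}, {"travel": [0, 0.76, -1.46], "twist": [0, 0, 0]}, {"travel": [0, 0.83, -1.78], "twist": [0, 0, 0]}, {"travel": [0, 0.87, -2.11], "twist": [0, 0, 0]}, {"travel": [0, 0.89, -2.44], "twist": [0, 0, 0]}, {"travel": [0, 0.87, -2.77], "twist": [0, 0, 0]}, {"travel": [0, 0.83, -3.1], "twist": [0, 0, 0]}, {"travel": [0, 0.76, -3.43], "twist": [0, 0, 0]}, {"travel": [0, 0.66, -3.74], "twist": [0, 0, 0]}, {"travel": [0, 0.53, -4.05], "twist": [0, 0, 0]}, {"travel": [0, 0.38, -4.34], "twist": [0, 0, 0]}, {"travel": [0, 0.2, -4.62], "twist": [0, 0, 0]}, {"travel": [0, 0.0, -4.89], "twist": [0, 0, 0]}, {"travel": [0, -0.22, -5.13], "twist": [0, 0, 0]}, {"travel": [0, -0.47, -5.35], "twist": [0, 0, 0]}, {"travel": [0, -0.73, -5.56], "twist": [0, 0, 0]}, {"travel": [0, -1.01, -5.73], "twist": [0, 0, 0]}]
```

Call:
send_rows([
  {"travel": [0,0.2,-0.26],"twist": [0,0,0]},
  {"travel": [0,0.38,-0.54],"twist": [0,0,0]},
  {"travel": [0,0.53,-0.84],"twist": [0,0,0]},
  {"travel": [0,0.66,-1.14],"twist": [0,0,0]},
  {"travel": [0,0.76,-1.46],"twist": [0,0,0]},
  {"travel": [0,0.83,-1.78],"twist": [0,0,0]},
  {"travel": [0,0.87,-2.11],"twist": [0,0,0]},
  {"travel": [0,0.89,-2.44],"twist": [0,0,0]},
  {"travel": [0,0.87,-2.77],"twist": [0,0,0]},
  {"travel": [0,0.83,-3.1],"twist": [0,0,0]},
])

```text
clock: 4.45
position: [588.0, 214.9, 103.9]
orientation: [0.171, 1.563, -0.169]
ft_force: [1.8, -4.1, 4.7]
finger_gap: 0.178
```

```bash
python3 an.py 100; python3 rows.py 100 150 5 0
```

```text
4.45 [587.962 214.88  103.94 ] F [ 1.776 -4.121  4.718] gap 15.70377263776466
r 37.61417086245354 ang 100.36797765330522 Fr,Ft -4.043240965048211 -1.9472838462125857 Fz 4.7180065135419555 case x,y rel -6.7693998944071865 37.00001452350321
[{"travel": [0, -0.07, -0.32], "twist": [0, 0, 0]}, {"travel": [0, -0.17, -0.64], "twist": [0, 0, 0]}, {"travel": [0, -0.3, -0.95], "twist": [0, 0, 0]}, {"travel": [0, -0.45, -1.24], "twist": [0, 0, 0]}, {"travel": [0, -0.63, -1.52], "twist": [0, 0, 0]}, {"travel": [0, -0.83, -1.78], "twist": [0, 0, 0]}, {"travel": [0, -1.06, -2.03], "twist": [0, 0, 0]}, {"travel": [0, -1.3, -2.25], "twist": [0, 0, 0]}, {"travel": [0, -1.56, -2.45], "twist": [0, 0, 0]}, {"travel": [0, -1.84, -2.63], "twist": [0, 0, 0]}]
```

Call:
send_rows([
  {"travel": [0,-0.07,-0.32],"twist": [0,0,0]},
  {"travel": [0,-0.17,-0.64],"twist": [0,0,0]},
  {"travel": [0,-0.3,-0.95],"twist": [0,0,0]},
  {"travel": [0,-0.45,-1.24],"twist": [0,0,0]},
  {"travel": [0,-0.63,-1.52],"twist": [0,0,0]},
  {"travel": [0,-0.83,-1.78],"twist": [0,0,0]},
  {"travel": [0,-1.06,-2.03],"twist": [0,0,0]},
  {"travel": [0,-1.3,-2.25],"twist": [0,0,0]},
  {"travel": [0,-1.56,-2.45],"twist": [0,0,0]},
  {"travel": [0,-1.84,-2.63],"twist": [0,0,0]},
])

```text
clock: 5.45
position: [559.2, 203.1, 104.0]
orientation: [0.172, 1.561, -0.168]
ft_force: [6.7, -0.9, 3.8]
finger_gap: 0.178
```

```bash
python3 an.py 150; python3 rows.py 150 210 5 0
```

```text
5.45 [559.18  203.129 104.004] F [ 6.711 -0.945  3.819] gap 15.64706249636226
r 37.697169414696575 ang 149.13040909331335 Fr,Ft -5.593309747254841 -3.827558399991868 Fz 3.819333820914375 case x,y rel -32.35688816345206 19.341881249200934
[{"travel": [0, -0.29, -0.15], "twist": [0, 0, 0]}, {"travel": [0, -0.6, -0.28], "twist": [0, 0, 0]}, {"travel": [0, -0.92, -0.38], "twist": [0, 0, 0]}, {"travel": [0, -1.24, -0.45], "twist": [0, 0, 0]}, {"travel": [0, -1.57, -0.49], "twist": [0, 0, 0]}, {"travel": [0, -1.9, -0.51], "twist": [0, 0, 0]}, {"travel": [0, -2.23, -0.49], "twist": [0, 0, 0]}, {"travel": [0, -2.56, -0.45], "twist": [0, 0, 0]}, {"travel": [0, -2.88, -0.38], "twist": [0, 0, 0]}, {"travel": [0, -3.2, -0.28], "twist": [0, 0, 0]}, {"travel": [0, -3.51, -0.15], "twist": [0, 0, 0]}, {"travel": [0, -3.8, 0.0], "twist": [0, 0, 0]}]
```

Call:
send_rows([
  {"travel": [0,-0.29,-0.12],"twist": [0,0,0]},
  {"travel": [0,-0.6,-0.22],"twist": [0,0,0]},
  {"travel": [0,-0.92,-0.3],"twist": [0,0,0]},
  {"travel": [0,-1.24,-0.35],"twist": [0,0,0]},
  {"travel": [0,-1.57,-0.39],"twist": [0,0,0]},
  {"travel": [0,-1.9,-0.41],"twist": [0,0,0]},
  {"travel": [0,-2.23,-0.39],"twist": [0,0,0]},
  {"travel": [0,-2.56,-0.35],"twist": [0,0,0]},
  {"travel": [0,-2.88,-0.28],"twist": [0,0,0]},
  {"travel": [0,-3.2,-0.18],"twist": [0,0,0]},
  {"travel": [0,-3.51,-0.05],"twist": [0,0,0]},
  {"travel": [0,-3.8,0.1],"twist": [0,0,0]},
])

```text
clock: 6.65
position: [550.2, 166.6, 103.9]
orientation: [0.172, 1.566, -0.167]
ft_force: [-0.4, 3.0, 7.4]
finger_gap: 0.177
```

```bash
python3 an.py 210; python3 rows.py 210 280 5 0
```

```text
6.65 [550.191 166.561 103.936] F [-0.427  3.043  7.383] gap 15.600100279295624
r 37.98477328998965 ang -151.19252628364134 Fr,Ft -0.5129917541544261 -3.029576822746291 Fz 7.3831643512051155 case x,y rel -33.28392331204251 -18.30364583491452
[{"travel": [0, -0.28, 0.18], "twist": [0, 0, 0]}, {"travel": [0, -0.54, 0.38], "twist": [0, 0, 0]}, {"travel": [0, -0.79, 0.6], "twist": [0, 0, 0]}, {"travel": [0, -1.01, 0.85], "twist": [0, 0, 0]}, {"travel": [0, -1.21, 1.11], "twist": [0, 0, 0]}, {"travel": [0, -1.39, 1.39], "twist": [0, 0, 0]}, {"travel": [0, -1.54, 1.68], "twist": [0, 0, 0]}, {"travel": [0, -1.67, 1.99], "twist": [0, 0, 0]}, {"travel": [0, -1.77, 2.31], "twist": [0, 0, 0]}, {"travel": [0, -1.84, 2.63], "twist": [0, 0, 0]}, {"travel": [0, -1.89, 2.96], "twist": [0, 0, 0]}, {"travel": [0, -1.9, 3.29], "twist": [0, 0, 0]}, {"travel": [0, -1.89, 3.62], "twist": [0, 0, 0]}, {"travel": [0, -1.84, 3.95], "twist": [0, 0, 0]}]
```

Call:
send_rows([
  {"travel": [-0.05,-0.28,0.18],"twist": [0,0,0]},
  {"travel": [-0.1,-0.54,0.38],"twist": [0,0,0]},
  {"travel": [-0.1,-0.79,0.6],"twist": [0,0,0]},
  {"travel": [-0.1,-1.01,0.85],"twist": [0,0,0]},
  {"travel": [-0.1,-1.21,1.11],"twist": [0,0,0]},
  {"travel": [-0.1,-1.39,1.39],"twist": [0,0,0]},
  {"travel": [-0.1,-1.54,1.68],"twist": [0,0,0]},
  {"travel": [-0.1,-1.67,1.99],"twist": [0,0,0]},
  {"travel": [-0.1,-1.77,2.31],"twist": [0,0,0]},
  {"travel": [-0.1,-1.84,2.63],"twist": [0,0,0]},
  {"travel": [-0.1,-1.89,2.96],"twist": [0,0,0]},
  {"travel": [-0.1,-1.9,3.29],"twist": [0,0,0]},
  {"travel": [-0.1,-1.89,3.62],"twist": [0,0,0]},
  {"travel": [-0.1,-1.84,3.95],"twist": [0,0,0]},
])

```text
clock: 8.05
position: [585.6, 138.8, 104.1]
orientation: [0.171, 1.565, -0.169]
ft_force: [-4.5, -0.9, -0.6]
finger_gap: 0.181
```

```bash
python3 an.py 280; python3 rows.py 280 360 5 0
```

```text
8.05 [585.627 138.823 104.071] F [-4.5   -0.936 -0.569] gap 15.948934019547767
r 38.47951081841191 ang -79.09186265160609 Fr,Ft 1.1238459370673555 -4.456717267692661 Fz -0.5688468451327899 case x,y rel 7.281666470929071 -37.78425712159003
[{"travel": [0, 0.07, 0.32], "twist": [0, 0, 0]}, {"travel": [0, 0.17, 0.64], "twist": [0, 0, 0]}, {"travel": [0, 0.3, 0.95], "twist": [0, 0, 0]}, {"travel": [0, 0.45, 1.24], "twist": [0, 0, 0]}, {"travel": [0, 0.63, 1.52], "twist": [0, 0, 0]}, {"travel": [0, 0.83, 1.78], "twist": [0, 0, 0]}, {"travel": [0, 1.06, 2.03], "twist": [0, 0, 0]}, {"travel": [0, 1.3, 2.25], "twist": [0, 0, 0]}, {"travel": [0, 1.56, 2.45], "twist": [0, 0, 0]}, {"travel": [0, 1.84, 2.63], "twist": [0, 0, 0]}, {"travel": [0, 2.14, 2.78], "twist": [0, 0, 0]}, {"travel": [0, 2.44, 2.91], "twist": [0, 0, 0]}, {"travel": [0, 2.76, 3.01], "twist": [0, 0, 0]}, {"travel": [0, 3.08, 3.08], "twist": [0, 0, 0]}, {"travel": [0, 3.41, 3.13], "twist": [0, 0, 0]}, {"travel": [0, 3.74, 3.14], "twist": [0, 0, 0]}]
```

Call:
send_rows([
  {"travel": [0,0.07,0.32],"twist": [0,0,0]},
  {"travel": [0,0.17,0.64],"twist": [0,0,0]},
  {"travel": [0,0.3,0.95],"twist": [0,0,0]},
  {"travel": [0,0.45,1.24],"twist": [0,0,0]},
  {"travel": [0,0.63,1.52],"twist": [0,0,0]},
  {"travel": [0,0.83,1.78],"twist": [0,0,0]},
  {"travel": [0,1.06,2.03],"twist": [0,0,0]},
  {"travel": [0,1.3,2.25],"twist": [0,0,0]},
  {"travel": [0,1.56,2.45],"twist": [0,0,0]},
  {"travel": [0,1.84,2.63],"twist": [0,0,0]},
  {"travel": [0,2.14,2.78],"twist": [0,0,0]},
  {"travel": [0,2.44,2.91],"twist": [0,0,0]},
  {"travel": [0,2.76,3.01],"twist": [0,0,0]},
  {"travel": [0,3.08,3.08],"twist": [0,0,0]},
  {"travel": [0,3.41,3.13],"twist": [0,0,0]},
  {"travel": [0,3.74,3.14],"twist": [0,0,0]},
])

```text
clock: 9.65
position: [624.1, 168.8, 104.1]
orientation: [0.171, 1.565, -0.17]
ft_force: [-6.3, -3.1, -5.2]
finger_gap: 0.18
```

```bash
python3 an.py 360; python3 rows.py 0 50 5 2; python3 -c "
from h import *
c=cap('scene','s4.png');t=cap('top','t4.png')
for n,c,(x0,x1,y0,y1) in(('s',c,(330,450,170,270)),('t',t,(205,305,160,250))):
    cv2.imwrite(f'pics/{n}4c.png',cv2.resize(c['image'][y0:y1,x0:x1,::-1],None,fx=6,fy=6,interpolation=2))"
```

```text
9.65 [624.113 168.767 104.148] F [-6.308 -3.133 -5.227] gap 15.84220049585422
r 38.44062311084973 ang -0.40964392062712535 Fr,Ft -5.488307384925649 -4.414402694452575 Fz -5.227118516581177 case x,y rel 38.43964062492697 -0.2748340896940292
[{"travel": [0, 0.33, -0.01], "twist": [0, 0, 0]}, {"travel": [0, 0.66, -0.06], "twist": [0, 0, 0]}, {"travel": [0, 0.98, -0.13], "twist": [0, 0, 0]}, {"travel": [0, 1.3, -0.23], "twist": [0, 0, 0]}, {"travel": [0, 1.61, -0.36], "twist": [0, 0, 0]}, {"travel": [0, 1.9, -0.51], "twist": [0, 0, 0]}, {"travel": [0, 2.18, -0.69], "twist": [0, 0, 0]}, {"travel": [0, 2.44, -0.89], "twist": [0, 0, 0]}, {"travel": [0, 2.69, -1.11], "twist": [0, 0, 0]}, {"travel": [0, 2.91, -1.36], "twist": [0, 0, 0]}, {"travel": [0, 2.91, -1.36], "twist": [0, 0, 0]}, {"travel": [0, 2.91, -1.36], "twist": [0, 0, 0]}]
```

View pics/s4c.png

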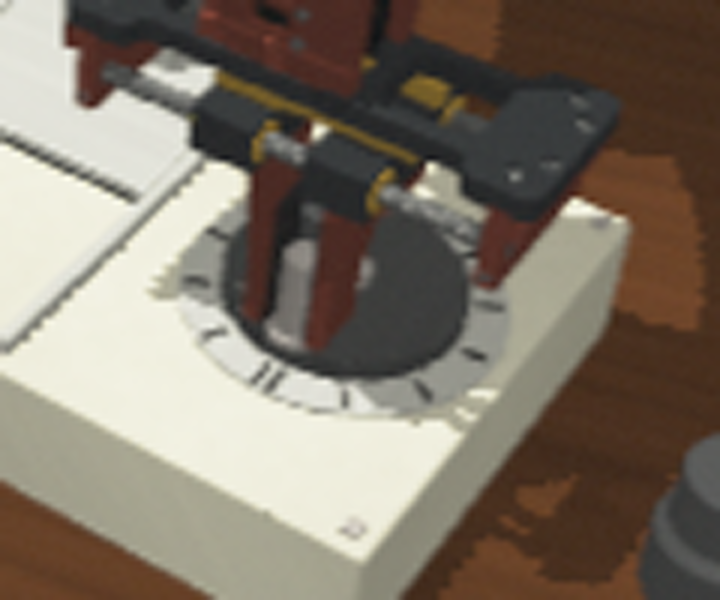

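View pics/t4c.png

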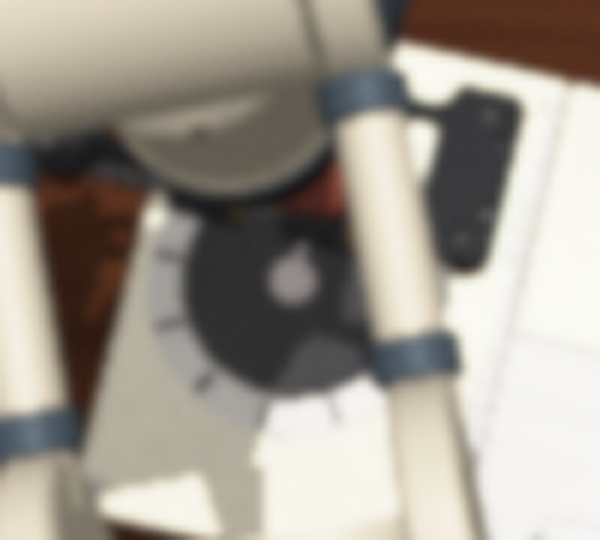

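```bash
python3 -c "
from h import *
c=np.load('/tmp/s4.png.npz')
c0=np.load('/tmp/scene1.png.npz')
for C in((585.3,176.3),(588,178.5)):
  for th in(-10,-5,0,5,10):
    a=np.radians(th-12.4); k=np.array(C)+38*np.array([np.cos(a),np.sin(a)])
    print(C,th,[((proj(c,[*k,z])-[330,170])*6).round(0) for z in(72,76,95,110)])
  for th in(20,25,30,35):
    a=np.radians(th-12.4); k=np.array(C)+38*np.array([np.cos(a),np.sin(a)])
    print('init',C,th,[((proj(c0,[*k,z])-[345,190])*7).round(0) for z in(72,76,95,110)])
  a=np.radians(-12.4); print('m0',(proj(c,[C[0]+55.5*np.cos(a),C[1]+55.5*np.sin(a),66])-[330,170])*6)
"
```

```text
(585.3, 176.3) -10 [array([274., 321.]), array([275., 313.]), array([280., 275.]), array([284., 244.])]
(585.3, 176.3) -5 [array([281., 325.]), array([282., 317.]), array([287., 279.]), array([292., 248.])]
(585.3, 176.3) 0 [array([288., 329.]), array([290., 321.]), array([295., 283.]), array([300., 252.])]
(585.3, 176.3) 5 [array([297., 333.]), array([298., 325.]), array([303., 287.]), array([308., 256.])]
(585.3, 176.3) 10 [array([305., 336.]), array([306., 328.]), array([312., 290.]), array([316., 259.])]
init (585.3, 176.3) 20 [array([271., 258.]), array([273., 248.]), array([280., 204.]), array([285., 167.])]
init (585.3, 176.3) 25 [array([282., 259.]), array([283., 250.]), array([291., 205.]), array([296., 169.])]
init (585.3, 176.3) 30 [array([293., 261.]), array([294., 251.]), array([301., 207.]), array([307., 171.])]
init (585.3, 176.3) 35 [array([303., 261.]), array([305., 252.]), array([312., 207.]), array([318., 171.])]
m0 [262.36714657 367.66154936]
(588, 178.5) -10 [array([277., 327.]), array([278., 319.]), array([284., 281.]), array([288., 250.])]
(588, 178.5) -5 [array([284., 332.]), array([285., 324.]), array([291., 285.]), array([295., 254.])]
(588, 178.5) 0 [array([292., 336.]), array([293., 328.]), array([299., 289.]), array([303., 258.])]
(588, 178.5) 5 [array([300., 339.]), array([301., 331.]), array([307., 293.]), array([311., 262.])]
(588, 178.5) 10 [array([308., 342.]), array([310., 334.]), array([315., 296.]), array([320., 265.])]
init (588, 178.5) 20 [array([275., 265.]), array([277., 256.]), array([284., 211.]), array([290., 175.])]
init (588, 178.5) 25 [array([286., 267.]), array([288., 258.]), array([295., 213.]), array([301., 177.])]
init (588, 178.5) 30 [array([297., 268.]), array([298., 259.]), array([306., 214.]), array([312., 178.])]
init (588, 178.5) 35 [array([307., 269.]), array([309., 260.]), array([317., 215.]), array([323., 179.])]
m0 [265.78360051 374.22198798]
```

```bash
cat > fit.py <<'E'
import numpy as np
from scipy.optimize import least_squares
P=np.array([(622.85,188.78),(616.12,200.97),(587.96,214.88),(559.18,203.13),(550.19,166.56),(585.63,138.82),(624.11,168.77)])
f=lambda q:np.hypot(*(P-q[:2]).T)-38
r=least_squares(f,[586,177]);print(r.x,r.fun)
d=P-r.x;print(np.degrees(np.arctan2(d[:,1],d[:,0]))+12.4)
r=least_squares(lambda q:np.hypot(*(P-q[:2]).T)-q[2],[586,177,38]);print(r.x,r.fun)
E
python3 fit.py
```

```text
[586.79987526 176.85355714] [-0.02827983 -0.03590472  0.0441355   0.12228953  0.02946602  0.051545
  0.17576854]
[  30.70573612   51.83804303  100.65254126  148.82787251 -151.8956701
  -79.36180702    0.17532209]
[586.78731565 176.83417046  38.05630901] [-0.06657296 -0.07019788  0.00758903  0.07025035 -0.04417816 -0.02452579
  0.12763541]
```

```bash
python3 rows.py 0 60 5 1 | tail -c 260; sed -i 's/^P0=.*$/C=np.array([586.80,176.85])/' an.py; python3 an.py 0
```

```text
[0, 0, 0]}, {"travel": [0, 2.69, -1.11], "twist": [0, 0, 0]}, {"travel": [0, 2.91, -1.36], "twist": [0, 0, 0]}, {"travel": [0, 3.11, -1.62], "twist": [0, 0, 0]}, {"travel": [0, 3.29, -1.9], "twist": [0, 0, 0]}, {"travel": [0, 3.29, -1.9], "twist": [0, 0, 0]}]
9.75 [624.248 169.495 104.121] F [-4.379  0.034 -6.328] gap 15.558125155233515
r 38.16308898474696 ang 1.2877764935344589 Fr,Ft -4.28446931878555 -0.9072500732157013 Fz -6.327739466254165 case x,y rel 38.15345000731088 0.8576790759629739
```

Call:
send_rows([
  {"travel": [0,0.33,-0.04],"twist": [0,0,0]},
  {"travel": [0,0.66,-0.1],"twist": [0,0,0]},
  {"travel": [0.05,0.98,-0.18],"twist": [0,0,0]},
  {"travel": [0.05,1.3,-0.28],"twist": [0,0,0]},
  {"travel": [0.05,1.61,-0.41],"twist": [0,0,0]},
  {"travel": [0.05,1.9,-0.56],"twist": [0,0,0]},
  {"travel": [0.05,2.18,-0.74],"twist": [0,0,0]},
  {"travel": [0.05,2.44,-0.94],"twist": [0,0,0]},
  {"travel": [0.05,2.69,-1.16],"twist": [0,0,0]},
  {"travel": [0.05,2.91,-1.41],"twist": [0,0,0]},
  {"travel": [0.05,3.11,-1.67],"twist": [0,0,0]},
  {"travel": [0.05,3.29,-1.95],"twist": [0,0,0]},
  {"travel": [0.05,3.29,-1.95],"twist": [0,0,0]},
])

```text
clock: 11.05
position: [613.1, 204.4, 104.2]
orientation: [0.171, 1.562, -0.17]
ft_force: [-1.9, -4.5, -5.9]
finger_gap: 0.175
```

```bash
python3 an.py 60; cat an.py|head -8;python3 rows.py 60 -25 5 0
```

```text
11.05 [613.092 204.389 104.163] F [-1.948 -4.531 -5.883] gap 15.432258126288856
r 38.07439459396541 ang 58.72623275899841 Fr,Ft -4.6594169970203545 -1.6171422036847614 Fz -5.8829857563192105 case x,y rel 19.765478421361806 32.542055658357896
import sys
from st import *
a=np.radians(-12.4); cx=np.array([np.cos(a),np.sin(a)]); cy=np.array([-np.sin(a),np.cos(a)])
th=np.radians(float(sys.argv[1])); er=np.cos(th)*cx+np.sin(th)*cy; et=-np.sin(th)*cx+np.cos(th)*cy
C=np.array([586.80,176.85])
p=s['position'][:2]; d=p-C; F=s['ft_force'][:2]
print('r',np.hypot(*d),'ang',np.degrees(np.arctan2(d@cy,d@cx)),'Fr,Ft',F@er,F@et,'Fz',s['ft_force'][2],'case x,y rel',d@cx,d@cy)
[{"travel": [0, -0.18, 0.28], "twist": [0, 0, 0]}, {"travel": [0, -0.38, 0.54], "twist": [0, 0, 0]}, {"travel": [0, -0.6, 0.79], "twist": [0, 0, 0]}, {"travel": [0, -0.85, 1.01], "twist": [0, 0, 0]}, {"travel": [0, -1.11, 1.21], "twist": [0, 0, 0]}, {"travel": [0, -1.39, 1.39], "twist": [0, 0, 0]}, {"travel": [0, -1.68, 1.54], "twist": [0, 0, 0]}, {"travel": [0, -1.99, 1.67], "twist": [0, 0, 0]}, {"travel": [0, -2.31, 1.77], "twist": [0, 0, 0]}, {"travel": [0, -2.63, 1.84], "twist": [0, 0, 0]}, {"travel": [0, -2.96, 1.89], "twist": [0, 0, 0]}, {"travel": [0, -3.29, 1.9], "twist": [0, 0, 0]}, {"travel": [0, -3.62, 1.89], "twist": [0, 0, 0]}, {"travel": [0, -3.95, 1.84], "twist": [0, 0, 0]}, {"travel": [0, -4.27, 1.77], "twist": [0, 0, 0]}, {"travel": [0, -4.59, 1.67], "twist": [0, 0, 0]}, {"travel": [0, -4.9, 1.54], "twist": [0, 0, 0]}]
```

Call:
send_rows([
  {"travel": [0,0.03,-0.08],"twist": [0,0,0]},
  {"travel": [0,0.03,-0.12],"twist": [0,0,0]},
  {"travel": [0,0.03,-0.12],"twist": [0,0,0]},
  {"travel": [0,0.03,-0.12],"twist": [0,0,0]},
])

```text
clock: 11.45
position: [611.8, 205.5, 104.2]
orientation: [0.172, 1.563, -0.169]
ft_force: [1.1, -3.9, -6.7]
finger_gap: 0.18
```

```bash
python3 an.py 60; python3 -c "
from h import *
c=cap('scene','s5.png')
cv2.imwrite('pics/s5c.png',cv2.resize(c['image'][170:270,330:450,::-1],None,fx=6,fy=6,interpolation=2))"
```

```text
11.45 [611.8   205.466 104.18 ] F [ 1.114 -3.87  -6.681] gap 15.808090641990777
r 37.99808536764107 ang 61.25822616691041 Fr,Ft -2.1069915417595135 -3.432390795356253 Fz -6.68120665692554 case x,y rel 18.271869108650655 33.316561810650214
```

View pics/s5c.png

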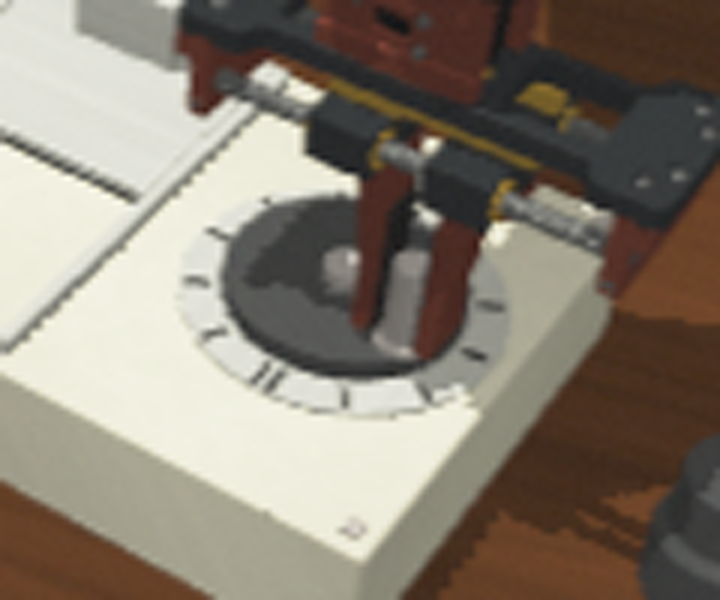

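```bash
python3 rows.py 61 -39 5 0|sed 's/, "twist": \[0, 0, 0\]//g'
```

```text
[{"travel": [0, -0.17, 0.28]}, {"travel": [0, -0.37, 0.55]}, {"travel": [0, -0.59, 0.8]}, {"travel": [0, -0.83, 1.03]}, {"travel": [0, -1.09, 1.23]}, {"travel": [0, -1.37, 1.41]}, {"travel": [0, -1.66, 1.57]}, {"travel": [0, -1.96, 1.71]}, {"travel": [0, -2.28, 1.81]}, {"travel": [0, -2.6, 1.89]}, {"travel": [0, -2.93, 1.94]}, {"travel": [0, -3.26, 1.96]}, {"travel": [0, -3.59, 1.95]}, {"travel": [0, -3.92, 1.91]}, {"travel": [0, -4.24, 1.84]}, {"travel": [0, -4.56, 1.75]}, {"travel": [0, -4.87, 1.63]}, {"travel": [0, -5.17, 1.48]}, {"travel": [0, -5.45, 1.31]}, {"travel": [0, -5.71, 1.11]}]
```

Call:
send_rows([
  {"travel": [0.05,-0.17,0.28],"twist": [0,0,0]},
  {"travel": [0.05,-0.37,0.55],"twist": [0,0,0]},
  {"travel": [0.05,-0.59,0.8],"twist": [0,0,0]},
  {"travel": [0.05,-0.83,1.03],"twist": [0,0,0]},
  {"travel": [0.05,-1.09,1.23],"twist": [0,0,0]},
  {"travel": [0.05,-1.37,1.41],"twist": [0,0,0]},
  {"travel": [0.05,-1.66,1.57],"twist": [0,0,0]},
  {"travel": [0.05,-1.96,1.71],"twist": [0,0,0]},
  {"travel": [0.05,-2.28,1.81],"twist": [0,0,0]},
  {"travel": [0.05,-2.6,1.89],"twist": [0,0,0]},
  {"travel": [0.05,-2.93,1.94],"twist": [0,0,0]},
  {"travel": [0.05,-3.26,1.96],"twist": [0,0,0]},
  {"travel": [0.05,-3.59,1.95],"twist": [0,0,0]},
  {"travel": [0.05,-3.92,1.91],"twist": [0,0,0]},
  {"travel": [0.05,-4.24,1.84],"twist": [0,0,0]},
  {"travel": [0.05,-4.56,1.75],"twist": [0,0,0]},
  {"travel": [0.05,-4.87,1.63],"twist": [0,0,0]},
  {"travel": [0.05,-5.17,1.48],"twist": [0,0,0]},
  {"travel": [0.05,-5.45,1.31],"twist": [0,0,0]},
  {"travel": [0.05,-5.71,1.11],"twist": [0,0,0]},
])

```text
clock: 13.5
position: [610.2, 147.0, 104.0]
orientation: [0.171, 1.562, -0.169]
ft_force: [3.7, -3.0, 2.6]
finger_gap: 0.181
```

```bash
python3 an.py -39; python3 rows.py -39 -139 5 0|sed 's/, "twist": \[0, 0, 0\]//g'
```

```text
13.5 [610.205 146.986 104.046] F [ 3.726 -3.007  2.564] gap 15.892742520253986
r 37.94312282132006 ang -39.513938682319335 Fr,Ft 4.674431558370171 1.0361324071940914 Fz 2.5643141152384796 case x,y rel 29.271974059373235 -24.141915916123132
[{"travel": [0, -0.25, -0.22]}, {"travel": [0, -0.48, -0.46]}, {"travel": [0, -0.68, -0.72]}, {"travel": [0, -0.87, -1.0]}, {"travel": [0, -1.02, -1.29]}, {"travel": [0, -1.16, -1.59]}, {"travel": [0, -1.26, -1.91]}, {"travel": [0, -1.34, -2.23]}, {"travel": [0, -1.39, -2.56]}, {"travel": [0, -1.41, -2.89]}, {"travel": [0, -1.4, -3.22]}, {"travel": [0, -1.36, -3.55]}, {"travel": [0, -1.3, -3.87]}, {"travel": [0, -1.2, -4.19]}, {"travel": [0, -1.08, -4.5]}, {"travel": [0, -0.93, -4.8]}, {"travel": [0, -0.76, -5.08]}, {"travel": [0, -0.56, -5.34]}, {"travel": [0, -0.34, -5.59]}, {"travel": [0, -0.1, -5.82]}]
```

Call:
send_rows([
  {"travel": [0,-0.25,-0.22],"twist": [0,0,0]},
  {"travel": [0,-0.48,-0.46],"twist": [0,0,0]},
  {"travel": [0,-0.68,-0.72],"twist": [0,0,0]},
  {"travel": [0,-0.87,-1.0],"twist": [0,0,0]},
  {"travel": [0,-1.02,-1.29],"twist": [0,0,0]},
  {"travel": [0,-1.16,-1.59],"twist": [0,0,0]},
  {"travel": [0,-1.26,-1.91],"twist": [0,0,0]},
  {"travel": [0,-1.34,-2.23],"twist": [0,0,0]},
  {"travel": [0,-1.39,-2.56],"twist": [0,0,0]},
  {"travel": [0,-1.41,-2.89],"twist": [0,0,0]},
  {"travel": [0,-1.4,-3.22],"twist": [0,0,0]},
  {"travel": [0,-1.36,-3.55],"twist": [0,0,0]},
  {"travel": [0,-1.3,-3.87],"twist": [0,0,0]},
  {"travel": [0,-1.2,-4.19],"twist": [0,0,0]},
  {"travel": [0,-1.08,-4.5],"twist": [0,0,0]},
  {"travel": [0,-0.93,-4.8],"twist": [0,0,0]},
  {"travel": [0,-0.76,-5.08],"twist": [0,0,0]},
  {"travel": [0,-0.56,-5.34],"twist": [0,0,0]},
  {"travel": [0,-0.34,-5.59],"twist": [0,0,0]},
  {"travel": [0,-0.1,-5.82],"twist": [0,0,0]},
])

```text
clock: 15.5
position: [552.6, 159.9, 104.0]
orientation: [0.172, 1.564, -0.167]
ft_force: [3.2, 0.3, 5.0]
finger_gap: 0.18
```

```bash
python3 an.py -139; python3 rows.py -139 -239 5 0|sed 's/, "twist": \[0, 0, 0\]//g'
```

```text
15.5 [552.627 159.934 103.967] F [3.194 0.269 4.979] gap 15.828128704701253
r 38.13037214079681 ang -141.26379689315428 Fr,Ft -2.9330511240899737 1.2927255477518367 Fz 4.97923132326091 case x,y rel -29.743031834014147 -23.85953345974046
[{"travel": [0, 0.26, -0.21]}, {"travel": [0, 0.54, -0.39]}, {"travel": [0, 0.83, -0.55]}, {"travel": [0, 1.13, -0.68]}, {"travel": [0, 1.45, -0.78]}, {"travel": [0, 1.77, -0.86]}, {"travel": [0, 2.1, -0.91]}, {"travel": [0, 2.43, -0.93]}, {"travel": [0, 2.76, -0.92]}, {"travel": [0, 3.09, -0.89]}, {"travel": [0, 3.41, -0.82]}, {"travel": [0, 3.73, -0.73]}, {"travel": [0, 4.04, -0.6]}, {"travel": [0, 4.34, -0.46]}, {"travel": [0, 4.62, -0.28]}, {"travel": [0, 4.88, -0.09]}, {"travel": [0, 5.13, 0.13]}, {"travel": [0, 5.36, 0.37]}, {"travel": [0, 5.57, 0.63]}, {"travel": [0, 5.75, 0.91]}]
```

Call:
send_rows([
  {"travel": [0,0.26,-0.18],"twist": [0,0,0]},
  {"travel": [0,0.54,-0.35],"twist": [0,0,0]},
  {"travel": [0,0.83,-0.5],"twist": [0,0,0]},
  {"travel": [0,1.13,-0.63],"twist": [0,0,0]},
  {"travel": [0,1.45,-0.73],"twist": [0,0,0]},
  {"travel": [0,1.77,-0.81],"twist": [0,0,0]},
  {"travel": [0,2.1,-0.86],"twist": [0,0,0]},
  {"travel": [0,2.43,-0.88],"twist": [0,0,0]},
  {"travel": [0,2.76,-0.87],"twist": [0,0,0]},
  {"travel": [0,3.09,-0.84],"twist": [0,0,0]},
  {"travel": [0,3.41,-0.77],"twist": [0,0,0]},
  {"travel": [0,3.73,-0.68],"twist": [0,0,0]},
  {"travel": [0,4.04,-0.55],"twist": [0,0,0]},
  {"travel": [0,4.34,-0.41],"twist": [0,0,0]},
  {"travel": [0,4.62,-0.23],"twist": [0,0,0]},
  {"travel": [0,4.88,-0.04],"twist": [0,0,0]},
  {"travel": [0,5.13,0.18],"twist": [0,0,0]},
  {"travel": [0,5.36,0.42],"twist": [0,0,0]},
  {"travel": [0,5.57,0.68],"twist": [0,0,0]},
  {"travel": [0,5.75,0.96],"twist": [0,0,0]},
])

```text
clock: 17.5
position: [573.8, 212.6, 103.9]
orientation: [0.17, 1.566, -0.17]
ft_force: [-2.8, -3.6, 7.8]
finger_gap: 0.177
```

```bash
python3 an.py -239; python3 rows.py -239 -339 5 0|sed 's/, "twist": \[0, 0, 0\]//g'
```

```text
17.5 [573.799 212.636 103.939] F [-2.782 -3.628  7.822] gap 15.546982794750368
r 38.074318950709745 ang 122.36590248690425 Fr,Ft -2.5509982319755813 3.7943364532938815 Fz 7.822415613650162 case x,y rel -20.38210543184093 32.15934610227167
[{"travel": [0, 0.16, 0.29]}, {"travel": [0, 0.29, 0.6]}, {"travel": [0, 0.4, 0.91]}, {"travel": [0, 0.47, 1.23]}, {"travel": [0, 0.52, 1.56]}, {"travel": [0, 0.54, 1.89]}, {"travel": [0, 0.53, 2.22]}, {"travel": [0, 0.5, 2.55]}, {"travel": [0, 0.43, 2.88]}, {"travel": [0, 0.34, 3.19]}, {"travel": [0, 0.21, 3.5]}, {"travel": [0, 0.07, 3.8]}, {"travel": [0, -0.11, 4.08]}, {"travel": [0, -0.3, 4.35]}, {"travel": [0, -0.52, 4.6]}, {"travel": [0, -0.76, 4.83]}, {"travel": [0, -1.02, 5.03]}, {"travel": [0, -1.3, 5.21]}, {"travel": [0, -1.59, 5.37]}, {"travel": [0, -1.9, 5.5]}]
```

Call:
send_rows([
  {"travel": [-0.05,0.16,0.29],"twist": [0,0,0]},
  {"travel": [-0.05,0.29,0.6],"twist": [0,0,0]},
  {"travel": [-0.05,0.4,0.91],"twist": [0,0,0]},
  {"travel": [-0.05,0.47,1.23],"twist": [0,0,0]},
  {"travel": [-0.05,0.52,1.56],"twist": [0,0,0]},
  {"travel": [-0.05,0.54,1.89],"twist": [0,0,0]},
  {"travel": [-0.05,0.53,2.22],"twist": [0,0,0]},
  {"travel": [-0.05,0.5,2.55],"twist": [0,0,0]},
  {"travel": [-0.05,0.43,2.88],"twist": [0,0,0]},
  {"travel": [-0.05,0.34,3.19],"twist": [0,0,0]},
  {"travel": [-0.05,0.21,3.5],"twist": [0,0,0]},
  {"travel": [-0.05,0.07,3.8],"twist": [0,0,0]},
  {"travel": [-0.05,-0.11,4.08],"twist": [0,0,0]},
  {"travel": [-0.05,-0.3,4.35],"twist": [0,0,0]},
  {"travel": [-0.05,-0.52,4.6],"twist": [0,0,0]},
  {"travel": [-0.05,-0.76,4.83],"twist": [0,0,0]},
  {"travel": [-0.05,-1.02,5.03],"twist": [0,0,0]},
  {"travel": [-0.05,-1.3,5.21],"twist": [0,0,0]},
  {"travel": [-0.05,-1.59,5.37],"twist": [0,0,0]},
  {"travel": [-0.05,-1.9,5.5],"twist": [0,0,0]},
])

```text
clock: 19.5
position: [624.3, 183.0, 104.0]
orientation: [0.172, 1.564, -0.168]
ft_force: [1.3, 4.3, 4.5]
finger_gap: 0.177
```

```bash
python3 an.py 21; python3 rows.py 21 -29 5 2|sed 's/, "twist": \[0, 0, 0\]//g'
```

```text
19.5 [624.261 183.037 104.007] F [1.337 4.328 4.546] gap 15.58051119698476
r 37.96883926025819 ang 21.777599599310612 Fr,Ft 1.9692993843372806 4.0790951239531275 Fz 4.546463516421249 case x,y rel 35.25903912698327 14.086621831127111
[{"travel": [0, -0.31, 0.11]}, {"travel": [0, -0.64, 0.18]}, {"travel": [0, -0.96, 0.23]}, {"travel": [0, -1.3, 0.25]}, {"travel": [0, -1.63, 0.24]}, {"travel": [0, -1.96, 0.21]}, {"travel": [0, -2.28, 0.14]}, {"travel": [0, -2.6, 0.05]}, {"travel": [0, -2.91, -0.08]}, {"travel": [0, -3.2, -0.22]}, {"travel": [0, -3.2, -0.22]}, {"travel": [0, -3.2, -0.22]}]
```

Call:
send_rows([
  {"travel": [0,-0.31,0.11],"twist": [0,0,0]},
  {"travel": [0,-0.64,0.18],"twist": [0,0,0]},
  {"travel": [0,-0.96,0.23],"twist": [0,0,0]},
  {"travel": [0,-1.3,0.25],"twist": [0,0,0]},
  {"travel": [0,-1.63,0.24],"twist": [0,0,0]},
  {"travel": [0,-1.96,0.21],"twist": [0,0,0]},
  {"travel": [0,-2.28,0.14],"twist": [0,0,0]},
  {"travel": [0,-2.6,0.05],"twist": [0,0,0]},
  {"travel": [0,-2.91,-0.08],"twist": [0,0,0]},
  {"travel": [0,-3.2,-0.22],"twist": [0,0,0]},
  {"travel": [0,-3.2,-0.22],"twist": [0,0,0]},
  {"travel": [0,-3.2,-0.22],"twist": [0,0,0]},
])

```text
clock: 20.7
position: [614.8, 151.2, 104.0]
orientation: [0.171, 1.565, -0.171]
ft_force: [0.4, -1.5, 4.7]
finger_gap: 0.18
```

```bash
python3 an.py -29; python3 -c "
from h import *
c=cap('scene','s6.png')
cv2.imwrite('pics/s6c.png',cv2.resize(c['image'][170:270,330:450,::-1],None,fx=6,fy=6,interpolation=2))"; python3 rows.py -30 70 5 0|sed 's/, "twist": \[0, 0, 0\]//g'
```

```text
20.7 [614.827 151.206 104.002] F [ 0.426 -1.502  4.655] gap 15.80494137797227
r 37.98836437678713 ang -30.058337286872995 Fr,Ft 1.3128669629157024 -0.8447258268353044 Fz 4.65480788101535 case x,y rel 32.8795320956001 -19.02766925290517
[{"travel": [0, 0.29, 0.15]}, {"travel": [0, 0.6, 0.28]}, {"travel": [0, 0.92, 0.38]}, {"travel": [0, 1.24, 0.45]}, {"travel": [0, 1.57, 0.49]}, {"travel": [0, 1.9, 0.51]}, {"travel": [0, 2.23, 0.49]}, {"travel": [0, 2.56, 0.45]}, {"travel": [0, 2.88, 0.38]}, {"travel": [0, 3.2, 0.28]}, {"travel": [0, 3.51, 0.15]}, {"travel": [0, 3.8, 0.0]}, {"travel": [0, 4.08, -0.18]}, {"travel": [0, 4.34, -0.38]}, {"travel": [0, 4.59, -0.6]}, {"travel": [0, 4.81, -0.85]}, {"travel": [0, 5.01, -1.11]}, {"travel": [0, 5.19, -1.39]}, {"travel": [0, 5.34, -1.68]}, {"travel": [0, 5.47, -1.99]}]
```

View pics/s6c.png

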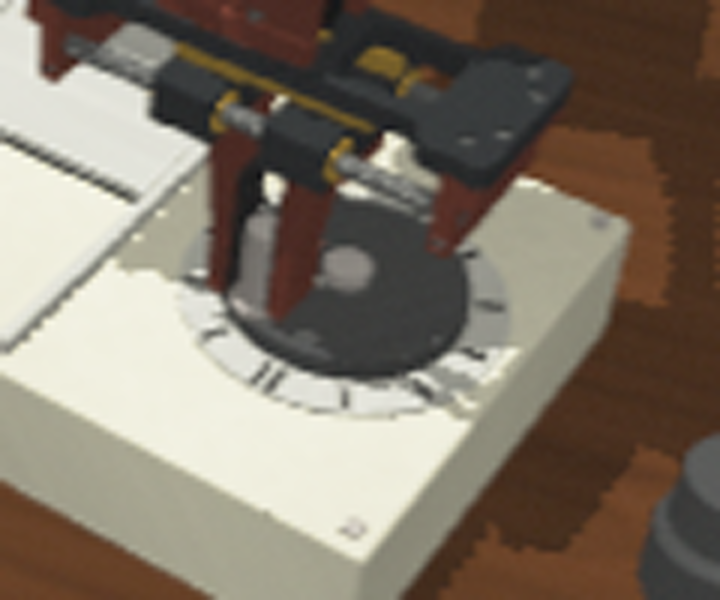

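The dial is at -30°, with the knob base at (250,305) beside mark 1 at (215,332). Now counter-clockwise to 70°.

Call:
send_rows([
  {"travel": [0,0.29,0.15],"twist": [0,0,0]},
  {"travel": [0,0.6,0.28],"twist": [0,0,0]},
  {"travel": [0,0.92,0.38],"twist": [0,0,0]},
  {"travel": [0,1.24,0.45],"twist": [0,0,0]},
  {"travel": [0,1.57,0.49],"twist": [0,0,0]},
  {"travel": [0,1.9,0.51],"twist": [0,0,0]},
  {"travel": [0,2.23,0.49],"twist": [0,0,0]},
  {"travel": [0,2.56,0.45],"twist": [0,0,0]},
  {"travel": [0,2.88,0.38],"twist": [0,0,0]},
  {"travel": [0,3.2,0.28],"twist": [0,0,0]},
  {"travel": [0,3.51,0.15],"twist": [0,0,0]},
  {"travel": [0,3.8,0.0],"twist": [0,0,0]},
  {"travel": [0,4.08,-0.18],"twist": [0,0,0]},
  {"travel": [0,4.34,-0.38],"twist": [0,0,0]},
  {"travel": [0,4.59,-0.6],"twist": [0,0,0]},
  {"travel": [0,4.81,-0.85],"twist": [0,0,0]},
  {"travel": [0,5.01,-1.11],"twist": [0,0,0]},
  {"travel": [0,5.19,-1.39],"twist": [0,0,0]},
  {"travel": [0,5.34,-1.68],"twist": [0,0,0]},
  {"travel": [0,5.47,-1.99],"twist": [0,0,0]},
])

```text
clock: 22.75
position: [607.7, 208.8, 104.0]
orientation: [0.171, 1.563, -0.171]
ft_force: [-1.1, -7.3, 3.6]
finger_gap: 0.18
```

```bash
python3 an.py 70; python3 rows.py 70 95 5 2|sed 's/, "twist": \[0, 0, 0\]//g'; for i in 95 100 105; do python3 rows.py $i $((i+5)) 1 0|sed 's/, "twist": \[0, 0, 0\]//g';done
```

```text
22.75 [607.661 208.764 103.973] F [-1.114 -7.262  3.569] gap 15.814837419139705
r 38.127667390384424 ang 69.22906045404459 Fr,Ft -6.729046424456722 -2.9504139055515415 Fz 3.5688971433752426 case x,y rel 13.521320399558814 35.64958506468565
[{"travel": [0, 0.1, -0.32]}, {"travel": [0, 0.17, -0.64]}, {"travel": [0, 0.21, -0.97]}, {"travel": [0, 0.23, -1.3]}, {"travel": [0, 0.21, -1.63]}, {"travel": [0, 0.21, -1.63]}, {"travel": [0, 0.21, -1.63]}]
[{"travel": [0, -0.01, -0.07]}, {"travel": [0, -0.01, -0.13]}, {"travel": [0, -0.02, -0.2]}, {"travel": [0, -0.03, -0.26]}, {"travel": [0, -0.04, -0.33]}]
[{"travel": [0, -0.01, -0.07]}, {"travel": [0, -0.03, -0.13]}, {"travel": [0, -0.04, -0.19]}, {"travel": [0, -0.06, -0.26]}, {"travel": [0, -0.07, -0.32]}]
[{"travel": [0, -0.02, -0.06]}, {"travel": [0, -0.04, -0.13]}, {"travel": [0, -0.06, -0.19]}, {"travel": [0, -0.08, -0.25]}, {"travel": [0, -0.1, -0.32]}]
```

Call:
send_rows([
  {"travel": [0,0.06,-0.32],"twist": [0,0,0]},
  {"travel": [0,0.09,-0.64],"twist": [0,0,0]},
  {"travel": [0,0.13,-0.97],"twist": [0,0,0]},
  {"travel": [0,0.15,-1.3],"twist": [0,0,0]},
  {"travel": [0,0.13,-1.63],"twist": [0,0,0]},
  {"travel": [0,0.13,-1.63],"twist": [0,0,0]},
])

```text
clock: 23.35
position: [591.2, 214.6, 104.0]
orientation: [0.171, 1.565, -0.169]
ft_force: [-0.8, -3.7, 1.9]
finger_gap: 0.181
```

```bash
python3 an.py 95; for i in $(seq 95 2 170); do python3 -c "
import numpy as np;f=lambda t:38*np.array([np.sin(np.radians(t)),np.cos(np.radians(t))]);print($i,((f($i+1)-f($i))/10).round(2),((f($i+2)-f($i))/10).round(3))";done
```

```text
23.35 [591.249 214.602 104.024] F [-0.793 -3.66   1.914] gap 15.942993207745841
r 38.013410079022144 ang 95.67926688367963 Fr,Ft -3.731248812226075 0.3146799909500224 Fz 1.9144529138415374 case x,y rel -3.761794566487431 37.82681915619456
95 [-0.01 -0.07] [-0.014 -0.132]
97 [-0.01 -0.07] [-0.018 -0.131]
99 [-0.01 -0.07] [-0.023 -0.131]
101 [-0.01 -0.06] [-0.028 -0.13 ]
103 [-0.02 -0.06] [-0.032 -0.129]
105 [-0.02 -0.06] [-0.037 -0.128]
107 [-0.02 -0.06] [-0.041 -0.126]
109 [-0.02 -0.06] [-0.045 -0.125]
111 [-0.02 -0.06] [-0.05  -0.123]
113 [-0.03 -0.06] [-0.054 -0.121]
115 [-0.03 -0.06] [-0.058 -0.119]
117 [-0.03 -0.06] [-0.062 -0.117]
119 [-0.03 -0.06] [-0.066 -0.115]
121 [-0.03 -0.06] [-0.07  -0.112]
123 [-0.04 -0.06] [-0.074 -0.11 ]
125 [-0.04 -0.05] [-0.078 -0.107]
127 [-0.04 -0.05] [-0.082 -0.105]
129 [-0.04 -0.05] [-0.085 -0.102]
131 [-0.04 -0.05] [-0.089 -0.099]
133 [-0.05 -0.05] [-0.092 -0.095]
135 [-0.05 -0.05] [-0.095 -0.092]
137 [-0.05 -0.04] [-0.099 -0.089]
139 [-0.05 -0.04] [-0.102 -0.085]
141 [-0.05 -0.04] [-0.105 -0.082]
143 [-0.05 -0.04] [-0.107 -0.078]
145 [-0.05 -0.04] [-0.11  -0.074]
147 [-0.06 -0.04] [-0.112 -0.07 ]
149 [-0.06 -0.03] [-0.115 -0.066]
151 [-0.06 -0.03] [-0.117 -0.062]
153 [-0.06 -0.03] [-0.119 -0.058]
155 [-0.06 -0.03] [-0.121 -0.054]
157 [-0.06 -0.03] [-0.123 -0.05 ]
159 [-0.06 -0.02] [-0.125 -0.045]
161 [-0.06 -0.02] [-0.126 -0.041]
163 [-0.06 -0.02] [-0.128 -0.037]
165 [-0.06 -0.02] [-0.129 -0.032]
167 [-0.06 -0.01] [-0.13  -0.028]
169 [-0.07 -0.01] [-0.131 -0.023]
```

Call:
send_rows([
  {"travel": [0,-0.01,-0.07],"twist": [0,0,0]},
  {"travel": [0,-0.02,-0.13],"twist": [0,0,0]},
  {"travel": [0,-0.03,-0.2],"twist": [0,0,0]},
  {"travel": [0,-0.04,-0.26],"twist": [0,0,0]},
  {"travel": [0,-0.04,-0.26],"twist": [0,0,0]},
])

```text
clock: 23.85
position: [589.2, 214.8, 104.0]
orientation: [0.172, 1.564, -0.169]
ft_force: [0.8, -3.2, 0.8]
finger_gap: 0.177
```

```bash
python3 an.py 99
```

```text
23.85 [589.229 214.781 104.044] F [ 0.758 -3.228  0.801] gap 15.535690329286991
r 38.00868845951919 ang 98.73528806690867 Fr,Ft -3.1772572774020666 -0.9479592945619864 Fz 0.8011415575278393 case x,y rel -5.772364234591634 37.56780815480183
```

Call:
send_rows([
  {"travel": [0,-0.01,-0.07],"twist": [0,0,0]},
  {"travel": [0,-0.03,-0.13],"twist": [0,0,0]},
  {"travel": [0,-0.03,-0.13],"twist": [0,0,0]},
])

```text
clock: 24.15
position: [587.8, 214.8, 104.1]
orientation: [0.172, 1.564, -0.169]
ft_force: [1.5, -3.1, -0.4]
finger_gap: 0.18
```

```bash
python3 an.py 101
```

```text
24.15 [587.843 214.841 104.08 ] F [ 1.542 -3.104 -0.411] gap 15.804442161303639
r 38.005041051722756 ang 100.82668614047574 Fr,Ft -3.0657027306545666 -1.617650690436922 Fz -0.4109076420680148 case x,y rel -7.138821508525023 37.32854635279215
```

Call:
send_rows([
  {"travel": [0,-0.01,-0.07],"twist": [0,0,0]},
  {"travel": [0,-0.03,-0.13],"twist": [0,0,0]},
  {"travel": [0,-0.03,-0.13],"twist": [0,0,0]},
])

```text
clock: 24.45
position: [586.5, 214.8, 104.1]
orientation: [0.172, 1.564, -0.169]
ft_force: [1.6, -2.2, 0.0]
finger_gap: 0.177
```

```bash
python3 an.py 103
```

```text
24.45 [586.476 214.829 104.065] F [ 1.573 -2.154  0.046] gap 15.611368700457335
r 37.98035114702193 ang 102.88870696814325 Fr,Ft -2.1700713379409176 -1.5505355413478457 Fz 0.04603840953389385 case x,y rel -8.47182062192273 37.02344295984714
```

Call:
send_rows([
  {"travel": [0,-0.02,-0.06],"twist": [0,0,0]},
  {"travel": [0,-0.03,-0.13],"twist": [0,0,0]},
  {"travel": [0,-0.03,-0.13],"twist": [0,0,0]},
])

```text
clock: 24.75
position: [585.1, 214.8, 104.1]
orientation: [0.172, 1.564, -0.169]
ft_force: [2.8, -0.8, -0.8]
finger_gap: 0.176
```

```bash
python3 an.py 105
```

```text
24.75 [585.125 214.79  104.083] F [ 2.762 -0.782 -0.807] gap 15.519879415586606
r 37.97677036737066 ang 104.92804172890342 Fr,Ft -0.9061188164714248 -2.7235005153503895 Fz -0.8074915561689813 case x,y rel -9.783033524458396 36.69505883079254
```

Call:
send_rows([
  {"travel": [0,-0.02,-0.06],"twist": [0,0,0]},
  {"travel": [0,-0.04,-0.13],"twist": [0,0,0]},
  {"travel": [0,-0.04,-0.13],"twist": [0,0,0]},
])

```text
clock: 25.05
position: [583.8, 214.7, 104.1]
orientation: [0.172, 1.564, -0.169]
ft_force: [2.0, -0.8, -0.1]
finger_gap: 0.179
```

```bash
python3 an.py 107
```

```text
25.05 [583.757 214.697 104.056] F [ 1.993 -0.845 -0.134] gap 15.782658207624252
r 37.96876567272138 ang 106.99629264200408 Fr,Ft -1.0021482220467826 -1.918866935492224 Fz -0.1335046535240444 case x,y rel -11.098643280936031 36.310429411293924
```

Call:
send_rows([
  {"travel": [0,-0.02,-0.06],"twist": [0,0,0]},
  {"travel": [0,-0.04,-0.13],"twist": [0,0,0]},
  {"travel": [0,-0.04,-0.13],"twist": [0,0,0]},
])

```text
clock: 25.35
position: [582.4, 214.5, 104.1]
orientation: [0.172, 1.564, -0.169]
ft_force: [1.8, 0.6, -2.1]
finger_gap: 0.176
```

```bash
python3 an.py 109
```

```text
25.35 [582.407 214.546 104.063] F [ 1.764  0.568 -2.058] gap 15.465671091152712
r 37.95087801850829 ang 109.0472584976009 Fr,Ft 0.36184011442771324 -1.8171611544554862 Fz -2.0583392059399994 case x,y rel -12.385190211082593 35.87305682278832
```

Call:
send_rows([
  {"travel": [0,-0.02,-0.06],"twist": [0,0,0]},
  {"travel": [0,-0.04,-0.13],"twist": [0,0,0]},
  {"travel": [0,-0.04,-0.13],"twist": [0,0,0]},
])

```text
clock: 25.65
position: [581.0, 214.4, 104.1]
orientation: [0.171, 1.564, -0.169]
ft_force: [1.5, -0.3, -0.9]
finger_gap: 0.179
```

```bash
python3 an.py 111
```

```text
25.65 [580.978 214.362 104.111] F [ 1.504 -0.275 -0.886] gap 15.767294688772719
r 37.96147641791905 ang 111.22272339152413 Fr,Ft -0.4973116966148501 -1.4461285927009204 Fz -0.8862701990515833 case x,y rel -13.741838059589973 35.38694079137428
```

Call:
send_rows([
  {"travel": [0,-0.02,-0.06],"twist": [0,0,0]},
  {"travel": [0,-0.05,-0.12],"twist": [0,0,0]},
  {"travel": [0,-0.05,-0.12],"twist": [0,0,0]},
])

```text
clock: 25.95
position: [579.7, 214.1, 104.1]
orientation: [0.171, 1.564, -0.169]
ft_force: [0.9, 0.3, -0.7]
finger_gap: 0.18
```

```bash
python3 an.py 113
```

```text
25.95 [579.695 214.097 104.071] F [ 0.899  0.264 -0.703] gap 15.803868791966858
r 37.9182868026822 ang 113.19990236834622 Fr,Ft 0.09443562658806559 -0.9324583320942164 Fz -0.7028459322320515 case x,y rel -14.937542923788198 34.85206285789191
```

Call:
send_rows([
  {"travel": [0,-0.03,-0.06],"twist": [0,0,0]},
  {"travel": [0,-0.05,-0.12],"twist": [0,0,0]},
  {"travel": [0,-0.05,-0.12],"twist": [0,0,0]},
])

```text
clock: 26.25
position: [578.5, 213.9, 104.1]
orientation: [0.171, 1.564, -0.169]
ft_force: [1.2, 0.2, -1.3]
finger_gap: 0.185
```

```bash
python3 an.py 115
```

```text
26.25 [578.509 213.874 104.121] F [ 1.215  0.179 -1.338] gap 16.248442958658725
r 37.94150839405585 ang 115.02271204980322 Fr,Ft -0.09070777928206453 -1.2242714901430762 Fz -1.3377625616975113 case x,y rel -16.04840394858552 34.380325622646964
```

Call:
send_rows([
  {"travel": [0,-0.03,-0.06],"twist": [0,0,0]},
  {"travel": [0,-0.06,-0.12],"twist": [0,0,0]},
  {"travel": [0,-0.06,-0.12],"twist": [0,0,0]},
])

```text
clock: 26.55
position: [577.2, 213.5, 104.1]
orientation: [0.171, 1.564, -0.169]
ft_force: [2.4, 1.0, -2.0]
finger_gap: 0.175
```

```bash
python3 an.py 117
```

```text
26.55 [577.22  213.537 104.09 ] F [ 2.392  1.016 -1.987] gap 15.391447205909985
r 37.91696916041223 ang 117.03428143296536 Fr,Ft 0.3803188491262833 -2.570892628169646 Fz -1.9870268869407501 case x,y rel -17.234154628887417 33.773961339162604
```

Call:
send_rows([
  {"travel": [0,-0.03,-0.06],"twist": [0,0,0]},
  {"travel": [0,-0.06,-0.12],"twist": [0,0,0]},
  {"travel": [0,-0.06,-0.12],"twist": [0,0,0]},
])

```text
clock: 26.85
position: [575.9, 213.2, 104.1]
orientation: [0.171, 1.564, -0.169]
ft_force: [1.5, 0.8, -2.7]
finger_gap: 0.174
```

```bash
python3 an.py 119
```

```text
26.85 [575.944 213.175 104.116] F [ 1.454  0.827 -2.701] gap 15.28373097263035
r 37.91237125465926 ang 119.0394891412549 Fr,Ft 0.37696199732033886 -1.6300991300186045 Fz -2.7011162703749005 case x,y rel -18.403131577131898 33.146231193091694
```

Call:
send_rows([
  {"travel": [0,-0.03,-0.06],"twist": [0,0,0]},
  {"travel": [0,-0.07,-0.12],"twist": [0,0,0]},
  {"travel": [0,-0.07,-0.12],"twist": [0,0,0]},
])

```text
clock: 27.15
position: [574.6, 212.8, 104.1]
orientation: [0.171, 1.564, -0.169]
ft_force: [2.6, 1.7, -2.3]
finger_gap: 0.178
```

```bash
python3 an.py 121
```

```text
27.15 [574.603 212.775 104.092] F [ 2.64   1.731 -2.321] gap 15.651064891737299
r 37.939222717442675 ang 121.1530083998814 Fr,Ft 0.7988576288843299 -3.0538239516593744 Fz -2.3210466634470137 case x,y rel -19.626919821903588 32.46796326701579
```

Call:
send_rows([
  {"travel": [0,-0.03,-0.06],"twist": [0,0,0]},
  {"travel": [0,-0.07,-0.11],"twist": [0,0,0]},
  {"travel": [0,-0.07,-0.11],"twist": [0,0,0]},
])

```text
clock: 27.45
position: [573.4, 212.3, 104.1]
orientation: [0.172, 1.564, -0.169]
ft_force: [1.7, 0.2, -2.1]
finger_gap: 0.176
```

```bash
python3 an.py 123
```

```text
27.45 [573.369 212.347 104.108] F [ 1.689  0.196 -2.113] gap 15.470320921676379
r 37.95294616384827 ang 123.12514368000826 Fr,Ft -0.41059002949395446 -1.6501074591021831 Fz -2.112874210752488 case x,y rel -20.740128762404478 31.784794815050283
```

Call:
send_rows([
  {"travel": [0,-0.04,-0.06],"twist": [0,0,0]},
  {"travel": [0,-0.07,-0.11],"twist": [0,0,0]},
  {"travel": [0,-0.07,-0.11],"twist": [0,0,0]},
])

```text
clock: 27.75
position: [572.2, 211.8, 104.1]
orientation: [0.171, 1.564, -0.169]
ft_force: [1.4, 1.1, -2.3]
finger_gap: 0.176
```

```bash
python3 an.py 125
```

```text
27.75 [572.161 211.825 104.076] F [ 1.363  1.131 -2.276] gap 15.471347936794585
r 37.91554357550983 ang 125.1119828615848 Fr,Ft 0.5208412738189412 -1.6928362496905658 Fz -2.2758567583060767 case x,y rel -21.808123871655134 31.01603098117053
```

Call:
send_rows([
  {"travel": [0,-0.04,-0.05],"twist": [0,0,0]},
  {"travel": [0,-0.08,-0.11],"twist": [0,0,0]},
  {"travel": [0,-0.08,-0.11],"twist": [0,0,0]},
])

```text
clock: 28.05
position: [570.9, 211.3, 104.1]
orientation: [0.171, 1.564, -0.169]
ft_force: [2.0, 1.6, -3.5]
finger_gap: 0.179
```

```bash
python3 an.py 127
```

```text
28.05 [570.927 211.307 104.114] F [ 1.984  1.581 -3.512] gap 15.71241031915716
r 37.9371925827155 ang 127.13391289723282 Fr,Ft 0.6116617255754903 -2.4625150015174175 Fz -3.511945481950905 case x,y rel -22.901923104758914 30.244544948829265
```

Call:
send_rows([
  {"travel": [0.02,-0.04,-0.05],"twist": [0,0,0]},
  {"travel": [0.02,-0.08,-0.11],"twist": [0,0,0]},
  {"travel": [0.02,-0.08,-0.11],"twist": [0,0,0]},
])

```text
clock: 28.35
position: [569.6, 210.7, 104.1]
orientation: [0.171, 1.564, -0.169]
ft_force: [1.4, 0.1, -1.1]
finger_gap: 0.175
```

```bash
python3 an.py 129
```

```text
28.35 [569.623 210.7   104.092] F [ 1.419  0.102 -1.067] gap 15.404071064976696
r 37.958618744871174 ang 129.30457832005018 Fr,Ft -0.5438652391602184 -1.3149681553327441 Fz -1.0669115371760967 case x,y rel -24.04461016119392 29.37198425736156
```

Call:
send_rows([
  {"travel": [0,-0.04,-0.05],"twist": [0,0,0]},
  {"travel": [0,-0.09,-0.1],"twist": [0,0,0]},
  {"travel": [0,-0.09,-0.1],"twist": [0,0,0]},
])

```text
clock: 28.65
position: [568.4, 210.0, 104.1]
orientation: [0.171, 1.564, -0.169]
ft_force: [0.2, 0.9, -0.1]
finger_gap: 0.175
```

```bash
python3 an.py 131
```

```text
28.65 [568.435 210.032 104.086] F [ 0.155  0.89  -0.078] gap 15.374434396207132
r 37.92547228464474 ang 131.36234757681018 Fr,Ft 0.7069617428296935 -0.5619808382747175 Fz -0.07761581477354718 case x,y rel -25.061864345232433 28.464792350455046
```

Call:
send_rows([
  {"travel": [0,-0.04,-0.05],"twist": [0,0,0]},
  {"travel": [0,-0.09,-0.1],"twist": [0,0,0]},
  {"travel": [0,-0.09,-0.1],"twist": [0,0,0]},
])

```text
clock: 28.95
position: [567.4, 209.5, 104.1]
orientation: [0.172, 1.564, -0.169]
ft_force: [1.1, 0.8, -0.3]
finger_gap: 0.178
```

```bash
python3 an.py 133
```

```text
28.95 [567.421 209.461 104.057] F [ 1.061  0.786 -0.252] gap 15.699235098943841
r 37.93439254868158 ang 133.12158769447325 Fr,Ft 0.13636363028256562 -1.3130530261772575 Fz -0.2515392931990445 case x,y rel -25.93000975912305 27.688494576795822
```

Call:
send_rows([
  {"travel": [0,-0.05,-0.05],"twist": [0,0,0]},
  {"travel": [0,-0.09,-0.1],"twist": [0,0,0]},
  {"travel": [0,-0.09,-0.1],"twist": [0,0,0]},
])

```text
clock: 29.25
position: [566.2, 208.7, 104.1]
orientation: [0.171, 1.564, -0.169]
ft_force: [1.3, 1.4, -1.0]
finger_gap: 0.177
```

```bash
python3 an.py 135
```

```text
29.25 [566.243 208.738 104.051] F [ 1.301  1.407 -0.997] gap 15.54678682722696
r 37.93965520908159 ang 135.20881390086953 Fr,Ft 0.48469655830692004 -1.8544981453584595 Fz -0.997432334971587 case x,y rel -26.924981241066792 26.72943737814535
```

Call:
send_rows([
  {"travel": [0,-0.05,-0.05],"twist": [0,0,0]},
  {"travel": [0,-0.1,-0.09],"twist": [0,0,0]},
  {"travel": [0,-0.1,-0.09],"twist": [0,0,0]},
])

```text
clock: 29.55
position: [564.9, 207.8, 104.0]
orientation: [0.171, 1.564, -0.169]
ft_force: [-0.9, -1.1, 1.4]
finger_gap: 0.175
```

```bash
python3 an.py 137
```

```text
29.55 [564.905 207.834 104.016] F [-0.881 -1.116  1.404] gap 15.404622934013986
r 37.939739869437716 ang 137.6465724330378 Fr,Ft -0.41801156233225445 1.358809364559973 Fz 1.4035322567307977 case x,y rel -28.03758909912316 25.560075486377816
```

Call:
send_rows([
  {"travel": [0,-0.05,-0.04],"twist": [0,0,0]},
  {"travel": [0,-0.05,-0.04],"twist": [0,0,0]},
])

```text
clock: 29.75
position: [564.4, 207.4, 104.1]
orientation: [0.171, 1.564, -0.169]
ft_force: [-1.0, 0.1, 2.0]
finger_gap: 0.176
```

```bash
python3 an.py 138
```

```text
29.75 [564.356 207.42  104.076] F [-0.998  0.129  2.042] gap 15.522860620188402
r 37.9244148166689 ang 138.6854981020937 Fr,Ft 0.6855914026025239 0.736472102342302 Fz 2.0417881384738195 case x,y rel -28.48491643868754 25.037387536797123
```

Call:
send_rows([
  {"travel": [0,-0.05,-0.04],"twist": [0,0,0]},
  {"travel": [0,-0.05,-0.04],"twist": [0,0,0]},
])

```text
clock: 29.95
position: [564.3, 207.3, 104.0]
orientation: [0.172, 1.563, -0.169]
ft_force: [-1.0, 0.8, 2.0]
finger_gap: 0.181
```

```bash
python3 an.py 139
```

```text
29.95 [564.253 207.317 104.043] F [-1.015  0.836  1.98 ] gap 15.906494386316657
r 37.90241494532044 ang 138.9039427695438 Fr,Ft 1.2764259796681496 0.31665304408536743 Fz 1.979538795346918 case x,y rel -28.563586899869357 24.91414381633175
```

Call:
send_rows([
  {"travel": [0,-0.05,-0.04],"twist": [0,0,0]},
  {"travel": [0,-0.05,-0.04],"twist": [0,0,0]},
])

```text
clock: 30.15
position: [563.8, 207.0, 104.1]
orientation: [0.172, 1.563, -0.168]
ft_force: [0.7, 2.3, 1.3]
finger_gap: 0.176
```

```bash
python3 an.py 140
```

```text
30.15 [563.8   206.985 104.061] F [0.726 2.289 1.263] gap 15.474184992117731
r 37.909355298756495 ang 139.7520663097097 Fr,Ft 1.3705564788599423 -1.9721661274691988 Fz 1.2631987141454168 case x,y rel -28.934534208250728 24.49310003488586
```

Call:
send_rows([
  {"travel": [0,-0.05,-0.04],"twist": [0,0,0]},
  {"travel": [0,-0.05,-0.04],"twist": [0,0,0]},
])

```text
clock: 30.35
position: [563.2, 206.5, 104.1]
orientation: [0.172, 1.564, -0.169]
ft_force: [-0.2, 1.7, 1.6]
finger_gap: 0.18
```

```bash
python3 an.py 141
```

```text
30.35 [563.222 206.488 104.068] F [-0.188  1.654  1.589] gap 15.858764964904742
r 37.87232854074033 ang 140.9032959689247 Fr,Ft 1.4100930365969295 -0.8847563135690633 Fz 1.589499854225686 case x,y rel -29.392058448739625 23.883470628106966
```

Still turning freely (dial about 141°). I'll continue in 1–2° steps.

Call:
send_rows([
  {"travel": [0,-0.05,-0.05],"twist": [0,0,0]},
  {"travel": [0,-0.1,-0.09],"twist": [0,0,0]},
  {"travel": [0,-0.1,-0.09],"twist": [0,0,0]},
])

```text
clock: 30.65
position: [562.0, 205.6, 104.0]
orientation: [0.172, 1.564, -0.169]
ft_force: [1.5, 0.6, 3.3]
finger_gap: 0.182
```

```bash
python3 an.py 143
```

```text
30.65 [562.046 205.564 103.995] F [1.481 0.611 3.334] gap 16.04967986591477
r 37.91134151350414 ang 143.16411840819953 Fr,Ft -0.49969020061793407 -1.5223134823166833 Fz 3.3335781730534535 case x,y rel -30.342572464280845 22.72879476794597
```

Call:
send_rows([
  {"travel": [-0.02,-0.05,-0.04],"twist": [0,0,0]},
  {"travel": [-0.02,-0.11,-0.08],"twist": [0,0,0]},
  {"travel": [-0.02,-0.11,-0.08],"twist": [0,0,0]},
])

```text
clock: 30.95
position: [561.0, 204.6, 104.1]
orientation: [0.171, 1.564, -0.169]
ft_force: [-0.3, 0.3, 1.4]
finger_gap: 0.177
```

```bash
python3 an.py 145
```

```text
30.95 [560.973 204.618 104.054] F [-0.257  0.323  1.385] gap 15.537632785139408
r 37.921854279547496 ang 145.32582578169905 Fr,Ft 0.41146132783507455 -0.029491836331575417 Fz 1.385031695911157 case x,y rel -31.186954095580578 21.574079962755867
```

Call:
send_rows([
  {"travel": [0,-0.05,-0.04],"twist": [0,0,0]},
  {"travel": [0,-0.11,-0.08],"twist": [0,0,0]},
  {"travel": [0,-0.11,-0.08],"twist": [0,0,0]},
])

```text
clock: 31.25
position: [560.0, 203.7, 104.0]
orientation: [0.171, 1.564, -0.169]
ft_force: [-0.4, 1.2, 0.9]
finger_gap: 0.174
```

```bash
python3 an.py 147
```

```text
31.25 [559.968 203.696 104.029] F [-0.447  1.236  0.911] gap 15.318854943753777
r 37.95612741972317 ang 147.38519532962962 Fr,Ft 1.1939067392012668 -0.5500838969083314 Fz 0.9111887234592958 case x,y rel -31.970945467770242 20.457914228951157
```

Call:
send_rows([
  {"travel": [0,-0.06,-0.04],"twist": [0,0,0]},
  {"travel": [0,-0.11,-0.07],"twist": [0,0,0]},
  {"travel": [0,-0.11,-0.07],"twist": [0,0,0]},
])

```text
clock: 31.55
position: [559.2, 202.9, 104.1]
orientation: [0.172, 1.564, -0.169]
ft_force: [1.6, 1.6, 0.0]
finger_gap: 0.177
```

```bash
python3 an.py 149
```

```text
31.55 [559.189 202.89  104.067] F [1.615 1.65  0.024] gap 15.611451511003068
r 37.953389298015495 ang 149.07730249401186 Fr,Ft -0.0399725363056598 -2.308301066434518 Fz 0.02409791886089213 case x,y rel -32.55874771508476 19.503530614536945
```

Call:
send_rows([
  {"travel": [0,-0.06,-0.03],"twist": [0,0,0]},
  {"travel": [0,-0.12,-0.07],"twist": [0,0,0]},
  {"travel": [0,-0.12,-0.07],"twist": [0,0,0]},
])

```text
clock: 31.85
position: [558.6, 202.3, 104.1]
orientation: [0.172, 1.563, -0.168]
ft_force: [3.1, 3.7, -1.8]
finger_gap: 0.18
```

```bash
python3 an.py 151
```

```text
31.85 [558.562 202.325 104.052] F [ 3.149  3.677 -1.833] gap 15.798915412812725
r 38.031098428223416 ang 150.3443596735449 Fr,Ft 0.06935645312720212 -4.840927559571554 Fz -1.8327556460935865 case x,y rel -33.04958926707276 18.8172552975987
```

Call:
send_rows([
  {"travel": [0,-0.06,-0.03],"twist": [0,0,0]},
  {"travel": [0,-0.06,-0.03],"twist": [0,0,0]},
])

```text
clock: 32.05
position: [558.4, 202.1, 104.1]
orientation: [0.173, 1.562, -0.167]
ft_force: [4.2, 4.5, -2.2]
finger_gap: 0.18
```

```bash
python3 an.py 151
```

```text
32.05 [558.35  202.06  104.088] F [ 4.238  4.492 -2.172] gap 15.84776495206144
r 38.012186426258815 ang 150.85479821177606 Fr,Ft -0.20831379306681425 -6.171502773465574 Fz -2.1722661303920683 case x,y rel -33.19939779631785 18.51286857476443
```

Call:
send_rows([
  {"travel": [0,-0.05,-0.02],"twist": [0,0,0]},
  {"travel": [0,-0.05,-0.02],"twist": [0,0,0]},
])

```text
clock: 32.25
position: [558.2, 201.9, 104.1]
orientation: [0.173, 1.562, -0.167]
ft_force: [6.1, 5.2, -3.5]
finger_gap: 0.176
```

```bash
python3 an.py 151
```

```text
32.25 [558.19  201.892 104.069] F [ 6.053  5.248 -3.464] gap 15.446931371943032
r 38.021363979801016 ang 151.2041284611385 Fr,Ft -1.0697985155851077 -7.9394746864591355 Fz -3.4643537431723637 case x,y rel -33.319694984298444 18.31453098055822
```

Call:
send_rows([
  {"travel": [0,0.07,0.04],"twist": [0,0,0]},
  {"travel": [0,0.12,0.06],"twist": [0,0,0]},
  {"travel": [0,0.12,0.06],"twist": [0,0,0]},
])

```text
clock: 32.55
position: [558.6, 202.3, 104.1]
orientation: [0.172, 1.563, -0.168]
ft_force: [3.6, 3.8, -2.3]
finger_gap: 0.178
```

```bash
python3 an.py 151
```

```text
32.55 [558.575 202.3   104.076] F [ 3.621  3.769 -2.268] gap 15.65519435913641
r 38.00494292128395 ang 150.35912316359403 Fr,Ft -0.22404419279996657 -5.221668021244724 Fz -2.2682808087186563 case x,y rel -33.03170398266694 18.795803213789938
```

Call:
send_rows([
  {"travel": [0,0.05,0.03],"twist": [0,0,0]},
  {"travel": [0,0.1,0.05],"twist": [0,0,0]},
  {"travel": [0,0.1,0.05],"twist": [0,0,0]},
])

```text
clock: 32.85
position: [558.9, 202.6, 104.1]
orientation: [0.171, 1.564, -0.169]
ft_force: [2.3, 2.0, -0.7]
finger_gap: 0.175
```

Call:
send_rows([
  {"travel": [0,0,0],"twist": [0,0,0]},
  {"travel": [0,0,0],"twist": [0,0,0]},
  {"travel": [0,0,0],"twist": [0,0,0]},
  {"travel": [0,0,0],"twist": [0,0,0]},
  {"travel": [0,0,0],"twist": [0,0,0]},
], hand=0.1)

```text
clock: 33.35
position: [559.0, 202.7, 104.1]
orientation: [0.171, 1.564, -0.169]
ft_force: [-0.2, 0.1, -0.3]
finger_gap: 0.544
```

```bash
python3 an.py 151
```

```text
33.35 [558.951 202.74  104.07 ] F [-0.186  0.077 -0.258] gap 47.862557402135046
r 38.02451576903903 ang 149.48780206540366 Fr,Ft 0.19023077681804343 0.06485319270898458 Fz -0.2582101598901939 case x,y rel -32.758922233380986 19.30587510519
```

Call:
send_rows([
  {"travel": [-2.5,0,0],"twist": [0,0,0]},
  {"travel": [-5,0,0],"twist": [0,0,0]},
  {"travel": [-6,0,0],"twist": [0,0,0]},
  {"travel": [-6,-4,-2],"twist": [0,0,0]},
  {"travel": [-6,-8,-4],"twist": [0,0,0]},
  {"travel": [-6,-12,-6],"twist": [0,0,0]},
  {"travel": [-6,-16.5,-8],"twist": [0,0,0]},
  {"travel": [-6,-16.5,-8],"twist": [0,0,0]},
  {"travel": [-6,-16.5,-8],"twist": [0,0,0]},
])

```text
clock: 34.25
position: [445.1, 58.2, 163.8]
orientation: [0.173, 1.563, -0.17]
ft_force: [-0.0, -0.5, -0.2]
finger_gap: 0.554
```

Call:
send_rows([
  {"travel": [0,0,0],"twist": [0,0,0]},
  {"travel": [0,0,0],"twist": [0,0,0]},
  {"travel": [0,0,0],"twist": [0,0,0]},
  {"travel": [0,0,0],"twist": [0,0,0]},
  {"travel": [0,0,0],"twist": [0,0,0]},
], hand=-1)

```text
clock: 34.75
position: [445.6, 59.1, 163.6]
orientation: [0.171, 1.564, -0.168]
ft_force: [-0.3, 0.7, 0.5]
finger_gap: 0.129
```

```bash
python3 an.py 0; python3 -c "
from h import *
c=cap('scene','s7.png')
cv2.imwrite('pics/s7c.png',cv2.resize(c['image'][120:280,270:470,::-1],None,fx=3.7,fy=3.7,interpolation=2))"
```

```text
34.75 [445.552  59.129 163.635] F [-0.284  0.688  0.512] gap 11.34948892989709
r 183.87301428741424 ang -127.79115649392355 Fr,Ft -0.4254926741137483 0.6105191403516081 Fz 0.5124113968138491 case x,y rel -112.67464110689892 -145.30557674972823
```

View pics/s7c.png

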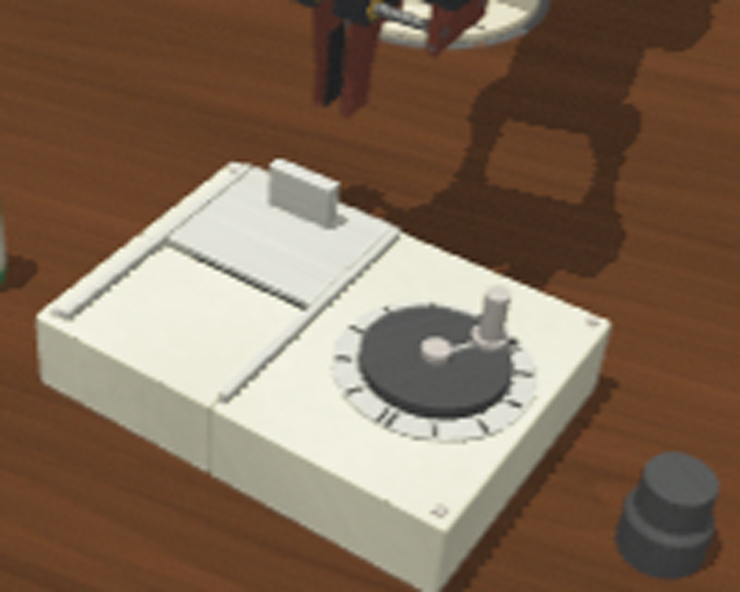

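The knob (490,335 in the crop) stands at about 150°, between marks 7 and 8, and the handle is clear. I'll descend behind the handle.

Call:
send_rows([
  {"travel": [3,0,0],"twist": [0,0,0]},
  {"travel": [5.5,0,0],"twist": [0,0,0]},
  {"travel": [6.4,0,0],"twist": [0,0,0]},
  {"travel": [6.4,0,0.3],"twist": [0,0,0]},
  {"travel": [6.4,0,0.6],"twist": [0,0,0]},
  {"travel": [6.4,0,0.9],"twist": [0,0,0]},
  {"travel": [6.4,0,1.2],"twist": [0,0,0]},
  {"travel": [6.4,0,1.2],"twist": [0,0,0]},
])

```text
clock: 35.6
position: [457.9, 56.2, 100.6]
orientation: [0.172, 1.562, -0.169]
ft_force: [0.1, -0.1, -0.2]
finger_gap: 0.006
```

```bash
python3 an.py 0
```

```text
35.6 [457.887  56.226 100.638] F [ 0.053 -0.079 -0.219] gap 0.5540711653443378
r 176.54697196159216 ang -124.50248127930668 Fr,Ft 0.06819798424313257 -0.0654806758411433 Fz -0.2193452505438607 case x,y rel -100.00360689963004 -145.49265244633997
```

Call:
send_rows([
  {"travel": [0,0,0.3],"twist": [0,0,0]},
  {"travel": [0,0,0.6],"twist": [0,0,0]},
  {"travel": [0,0,0.9],"twist": [0,0,0]},
  {"travel": [0,0,1.1],"twist": [0,0,0]},
  {"travel": [0,0,1.3],"twist": [0,0,0]},
])

```text
clock: 36.1
position: [469.9, 53.6, 99.8]
orientation: [0.172, 1.564, -0.169]
ft_force: [-2.4, 0.1, 1.8]
finger_gap: 0.006
```

```bash
python3 an.py 0
```

```text
36.1 [469.891  53.573  99.848] F [-2.37   0.07   1.803] gap 0.4956495111748155
r 169.89707257488297 ang -121.08141749232527 Fr,Ft -2.3296868491340836 -0.44024592198796947 Fz 1.8033361398444758 case x,y rel -87.71031379414985 -145.50572539816713
```

Call:
send_rows([
  {"travel": [0,0,0.15],"twist": [0,0,0]},
  {"travel": [0,0,0.3],"twist": [0,0,0]},
  {"travel": [0,0,0.3],"twist": [0,0,0]},
])

```text
clock: 36.4
position: [473.0, 52.8, 99.8]
orientation: [0.172, 1.563, -0.169]
ft_force: [0.1, -0.3, 0.3]
finger_gap: 0.001
```

```bash
python3 an.py 0
```

```text
36.4 [472.991  52.825  99.756] F [ 0.066 -0.262  0.298] gap 0.11253929404852168
r 168.32894077580465 ang -120.14047049764079 Fr,Ft 0.12025603438474669 -0.24171213064303435 Fz 0.29813199919398464 case x,y rel -84.52161491600394 -145.57035726649534
```

Call:
send_rows([
  {"travel": [0,0,0.1],"twist": [0,0,0]},
  {"travel": [0,0,0.2],"twist": [0,0,0]},
  {"travel": [0,0,0.2],"twist": [0,0,0]},
])

```text
clock: 36.7
position: [474.8, 52.4, 99.8]
orientation: [0.172, 1.564, -0.169]
ft_force: [-0.9, 0.3, -0.0]
finger_gap: 0.004
```

```bash
python3 an.py 0
```

```text
36.7 [474.781  52.437  99.772] F [-0.927  0.338 -0.023] gap 0.3624384566736072
r 167.41249423476987 ang -119.59920628454955 Fr,Ft -0.9776991184494022 0.1313965605278215 Fz -0.02273230774776136 case x,y rel -82.69002338903458 -145.5654603875101
```

Call:
send_rows([
  {"travel": [0,0,0.1],"twist": [0,0,0]},
  {"travel": [0,0,0.2],"twist": [0,0,0]},
  {"travel": [0,0,0.2],"twist": [0,0,0]},
])

```text
clock: 37.0
position: [476.8, 52.0, 99.8]
orientation: [0.172, 1.564, -0.169]
ft_force: [-1.5, 0.7, 1.1]
finger_gap: 0.001
```

```bash
python3 an.py 0
```

```text
37.0 [476.796  52.017  99.772] F [-1.506  0.702  1.086] gap 0.09075081682576315
r 166.38527322088282 ang -118.98685002445566 Fr,Ft -1.6218188732848258 0.3626530438315193 Fz 1.0858039258950596 case x,y rel -80.63177977048294 -145.54234859940996
```

Call:
send_rows([
  {"travel": [0,0,0.1],"twist": [0,0,0]},
  {"travel": [0,0,0.2],"twist": [0,0,0]},
  {"travel": [0,0,0.2],"twist": [0,0,0]},
])

```text
clock: 37.3
position: [478.8, 51.6, 99.8]
orientation: [0.172, 1.564, -0.169]
ft_force: [-1.1, -0.2, -0.5]
finger_gap: 0.007
```

```bash
python3 an.py 0
```

```text
37.3 [478.755  51.557  99.76 ] F [-1.078 -0.16  -0.46 ] gap 0.5829797823673484
r 165.44460659404106 ang -118.37249159742373 Fr,Ft -1.0187724327642342 -0.3878462667549484 Fz -0.4604764379731153 case x,y rel -78.61957886748922 -145.57087507381294
```

```bash
python3 -c "
from h import *
c=cap('scene','s8.png')
cv2.imwrite('pics/s8c.png',cv2.resize(c['image'][120:280,270:470,::-1],None,fx=3.7,fy=3.7,interpolation=2))"
```

```text
(no output)
```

View pics/s8c.png

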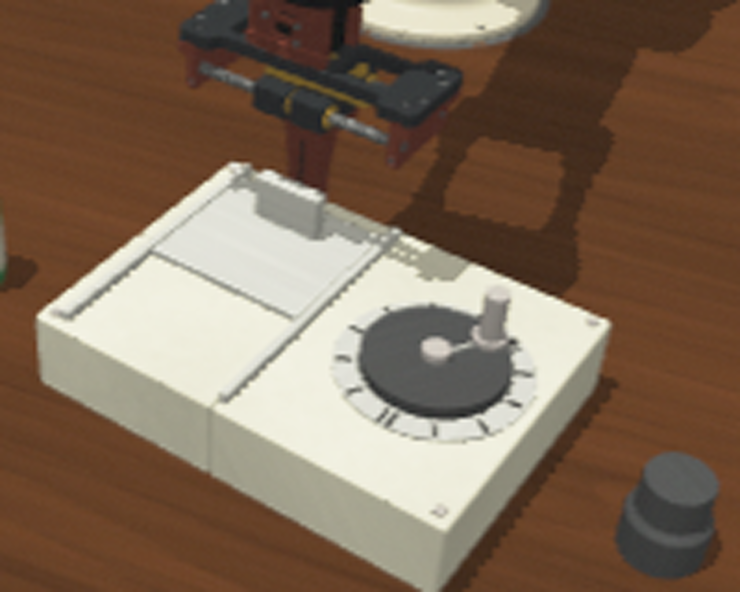

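The handle has moved from (303,190) to (290,205) and the cover slides at 1–2 N, so the lock is released. I'll keep pushing.

Call:
send_rows([
  {"travel": [0,0,0.3],"twist": [0,0,0]},
  {"travel": [0,0,0.6],"twist": [0,0,0]},
  {"travel": [0,0,0.9],"twist": [0,0,0]},
  {"travel": [0,0,1.2],"twist": [0,0,0]},
  {"travel": [0,0,1.5],"twist": [0,0,0]},
  {"travel": [0,0,1.8],"twist": [0,0,0]},
  {"travel": [0,0,2.1],"twist": [0,0,0]},
  {"travel": [0,0,2.4],"twist": [0,0,0]},
  {"travel": [0,0,2.7],"twist": [0,0,0]},
  {"travel": [0,0,3.0],"twist": [0,0,0]},
])

```text
clock: 38.35
position: [508.1, 45.2, 99.8]
orientation: [0.172, 1.564, -0.169]
ft_force: [-1.9, 2.5, 0.2]
finger_gap: 0.007
```

```bash
python3 an.py 0
```

```text
38.35 [508.132  45.162  99.77 ] F [-1.885  2.514  0.249] gap 0.6177299411116917
r 153.39631424639745 ang -108.45344694769999 Fr,Ft -2.3809588207962595 2.051052888401793 Fz 0.2494904520737573 case x,y rel -48.555154295316875 -145.50885270572883
```

Call:
send_rows([
  {"travel": [0,0,0.3],"twist": [0,0,0]},
  {"travel": [0,0,0.6],"twist": [0,0,0]},
  {"travel": [0,0,0.9],"twist": [0,0,0]},
  {"travel": [0,0,1.2],"twist": [0,0,0]},
  {"travel": [0,0,1.5],"twist": [0,0,0]},
  {"travel": [0,0,1.8],"twist": [0,0,0]},
  {"travel": [0,0,2.1],"twist": [0,0,0]},
  {"travel": [0,0,2.4],"twist": [0,0,0]},
  {"travel": [0,0,2.6],"twist": [0,0,0]},
  {"travel": [0,0,2.8],"twist": [0,0,0]},
])

```text
clock: 39.35
position: [535.4, 39.0, 99.8]
orientation: [0.171, 1.564, -0.169]
ft_force: [-1.8, 0.9, -0.5]
finger_gap: 0.005
```

```bash
python3 an.py 0
```

```text
39.35 [535.43   39.034  99.8  ] F [-1.753  0.889 -0.533] gap 0.4204144144960399
r 147.07873895596123 ang -98.04273139301934 Fr,Ft -1.9029298031169932 0.49203699775459175 Fz -0.5333063172664114 case x,y rel -20.57802280812458 -145.6320721207526
```

Cover is at about 73 mm. The rest goes slowly until the end stop is felt.

Call:
send_rows([
  {"travel": [0,0,0.2],"twist": [0,0,0]},
  {"travel": [0,0,0.4],"twist": [0,0,0]},
  {"travel": [0,0,0.6],"twist": [0,0,0]},
  {"travel": [0,0,0.8],"twist": [0,0,0]},
  {"travel": [0,0,1.0],"twist": [0,0,0]},
  {"travel": [0,0,1.2],"twist": [0,0,0]},
])

```text
clock: 39.95
position: [547.1, 36.5, 99.8]
orientation: [0.171, 1.564, -0.169]
ft_force: [-1.2, 1.9, -0.3]
finger_gap: 0.007
```

```bash
python3 an.py 0
```

```text
39.95 [547.128  36.499  99.813] F [-1.249  1.868 -0.33 ] gap 0.6493436949611926
r 145.84970098247797 ang -93.3835874939737 Fr,Ft -1.6212118890410123 1.5559922383656262 Fz -0.33038913531102865 case x,y rel -8.608111058559373 -145.59545219779957
```

Call:
send_rows([
  {"travel": [0,0,0.1],"twist": [0,0,0]},
  {"travel": [0,0,0.2],"twist": [0,0,0]},
  {"travel": [0,0,0.2],"twist": [0,0,0]},
])

```text
clock: 40.25
position: [549.1, 35.9, 99.9]
orientation: [0.171, 1.563, -0.169]
ft_force: [-1.3, 1.1, -0.4]
finger_gap: 0.005
```

```bash
python3 an.py 0
```

```text
40.25 [549.113  35.945  99.857] F [-1.322  1.101 -0.439] gap 0.4700602304617091
r 145.8580271424729 ang -92.5741638755436 Fr,Ft -1.5280324176038431 0.7912777747075908 Fz -0.43918381084492153 case x,y rel -6.550851895380178 -145.71084524269003
```

Call:
send_rows([
  {"travel": [0,0,0.1],"twist": [0,0,0]},
  {"travel": [0,0,0.2],"twist": [0,0,0]},
  {"travel": [0,0,0.2],"twist": [0,0,0]},
])

```text
clock: 40.55
position: [550.7, 35.6, 99.9]
orientation: [0.171, 1.564, -0.169]
ft_force: [-3.1, 0.7, 0.9]
finger_gap: 0.008
```

```bash
python3 an.py 0
```

```text
40.55 [550.735  35.606  99.871] F [-3.058  0.657  0.909] gap 0.7412773825175997
r 145.77598124769264 ang -91.92355032113332 Fr,Ft -3.1275205909057386 -0.01499554785984299 Fz 0.908511835281536 case x,y rel -4.893113706292174 -145.69383702471745
```

Call:
send_rows([
  {"travel": [0,0,0.1],"twist": [0,0,0]},
  {"travel": [0,0,0.2],"twist": [0,0,0]},
  {"travel": [0,0,0.2],"twist": [0,0,0]},
])

```text
clock: 40.85
position: [550.9, 35.6, 99.9]
orientation: [0.171, 1.569, -0.169]
ft_force: [-12.3, 1.3, 5.6]
finger_gap: 0.004
```

```bash
python3 an.py 0
```

```text
40.85 [550.871  35.571  99.897] F [-12.347   1.299   5.63 ] gap 0.3309512375500765
r 145.776389221396 ang -91.86849752035113 Fr,Ft -12.33831215378955 -1.3824336065280365 Fz 5.629770938415136 case x,y rel -4.753134463960854 -145.69887908695608
```

The end stop is felt at 12 N. I'll back off and rise.

Call:
send_rows([
  {"travel": [0,0,-0.5],"twist": [0,0,0]},
  {"travel": [0,0,-1.5],"twist": [0,0,0]},
  {"travel": [0,0,-3],"twist": [0,0,0]},
  {"travel": [-2,0,-3.5],"twist": [0,0,0]},
  {"travel": [-5,0,-5],"twist": [0,0,0]},
  {"travel": [-9,0,-8],"twist": [0,0,0]},
  {"travel": [-12,0,-12],"twist": [0,0,0]},
  {"travel": [-12,0,-12],"twist": [0,0,0]},
  {"travel": [-12,0,-12],"twist": [0,0,0]},
])

```text
clock: 41.75
position: [435.8, 60.9, 221.2]
orientation: [0.171, 1.559, -0.168]
ft_force: [0.6, -0.0, -0.3]
finger_gap: 0.003
```

```bash
python3 st.py; python3 -c "
from h import *
c=cap('scene','s9.png'); t=cap('top','t9.png')
a=np.radians(-12.4); o=np.array([569.8,99.2])
"
```

```text
41.75 [435.782  60.917 221.221] F [ 0.649 -0.01  -0.334] gap 0.2923880359744312
```

View pics/s9.png

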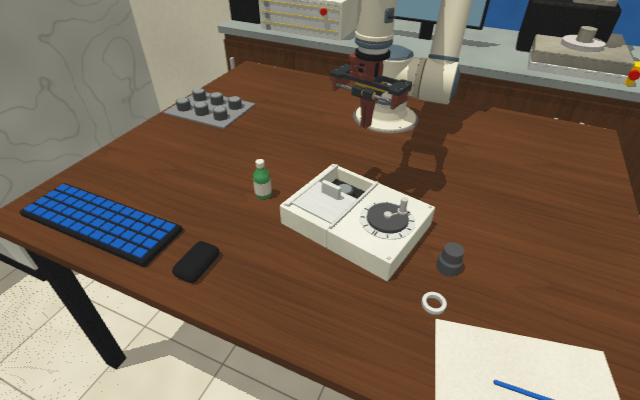

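View pics/t9.png

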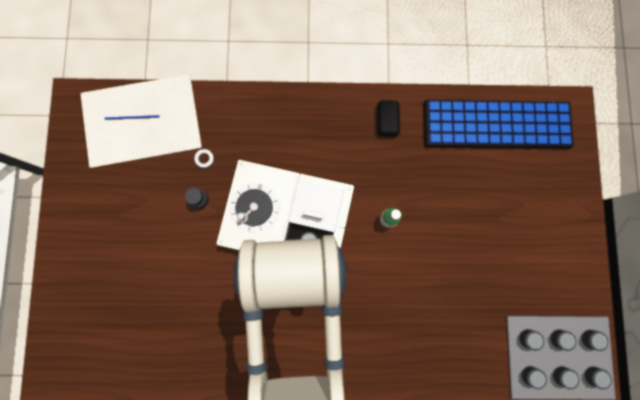

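The case is open, with the handle now at (312,218) in the top view and the lenses visible. The barrel, ring and bottle look unmoved. One numeric check, then I'll hand in.

```bash
python3 -c "
from h import *
t=np.load('/tmp/t9.png.npz');c=np.load('/tmp/s9.png.npz')
h=ray(t,312,217.5,100)[:2]; a=np.radians(-12.4); print((h-np.array([480,51.5]))@[np.cos(a),np.sin(a)])
s=c['image'].astype(int)-np.load('/tmp/scene1.png.npz')['image']
for n,(x,y,w,hh) in dict(barrel=(440,242,24,34),ring=(421,291,26,22),bottle=(253,160,19,38)).items(): print(n,abs(s[y:y+hh,x:x+w]).mean())
print(monitor.sense()['joint_velocities'].round(3))
robot.close_job()"
```

```text
79.92339767845449
barrel 0.9808006535947712
ring 0.9615384615384616
bottle 0.9709141274238227
[-0.004  0.028  0.003  0.003  0.006  0.   ]
the job is handed in; nothing more can be done
```

The lens case is open and the job is handed in, but my two checks of how far the cover slid disagree slightly.

**Dial:**
- **First stop:** counter-clockwise to mark 10 the second time, about 421° (7.35 rad) measured from the arm's position.
- **Second stop:** clockwise to mark 1 the second time, about -30.1° (-0.525 rad).
- **Lock:** turned slowly counter-clockwise, the dial stopped by itself at about 150° (2.62 rad). I felt about 8 N there, then eased off and let go of the knob.

**Cover:** I pushed it away from the robot with closed fingers against the handle, not by gripping it. It took 1–3 N until it came hard against its end stop at 12 N. I then backed off and raised the arm clear.

**Last checks:**
- **Cover travel:** the arm moved about 89 mm from the estimated first contact to the stop, and the stop was felt. A rough eye-read of the handle in the blurred top picture (about 2.5 mm per pixel) gave only about 80 mm, right at the 80 mm limit. I trust the felt stop more, and did not measure again before handing in.
- **Bystanders:** the barrel, bottle and spacer ring look unchanged between the first and last scene pictures.
- **Robot:** it touches nothing, with wrist force below 1 N. One joint still read 0.028 rad/s when I handed in.
- **Time:** about 42 s of the 72 s allowed.

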